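Stack the second bulb tray on its divider and swing the hold-down bar into its catch

TASK

Put the tulip bulbs away: lay the loose plywood divider squarely on top of the tray fixed in the rack, then stack the loose bulb tray squarely on the divider, setting each down between the two posts rather than dropping it. Then swing the rack's steel hold-down bar over the stack until it rests fully home in its catch. Leave the pot, trowel and pliers where they are.

Things in the scene. Friction and masses are not known exactly. Their poses are not given: they have to be found in the camera images.
- rack: Fixed bulb rack: plywood base 120 x 300 x 10 mm, long side along its own y; origin at the centre of its underside, z up. A wooden post 24 mm thick stands at each end, inner faces at y = +102 and -102 mm, tops 106 mm high; +y post: pivot of the bar, -y post: its catch. Between them a black bottom tray is fixed. A spring clip, 36 mm high, sits at x -29 to -58, y -60 mm.
- seat (a point): Centre of the fixed bottom tray's rim, 52 mm above the ledge, straight above the rack's origin: here the middle of the divider's underside belongs. The bottom tray holds bulbs and is 190 mm long (rack's y) and 56 mm wide (rack's x). Axes as the rack's.
- catch (a point): Middle of the catch's mouth, on the -y post (rack y = -114 mm), 110 mm above the ledge: a small steel C, open to the rack's +x, closed on -x, its roof up to 122 mm above the ledge. The bar's tip rests in it when closed. Axes as the rack's.
- pivot (a point): Point on the vertical pivot axis of the hold-down bar at the height of the bar's upper face (112 mm above the ledge), at y = +114 mm of the rack.
- bar (a joint): Angle of the flat level steel hold-down bar (244 mm from pivot to tip, 18 wide, 5 thick, underside 107 mm above the ledge) about its vertical pivot. 0: closed, along the rack's -y, tip in the catch, at the stop. Grows counter-clockwise from above as it opens to the rack's +x (1.57: straight out); limit 1.8. Stiff: stays where left, about 3 N at the stud moves it.
- stud (a point): Centre of the top of the bar's upright round steel stud (18 mm diameter, 36 mm high above the bar, top 148 mm above the ledge), 114 mm from the pivot along the bar; push it to swing the bar. The stud is over the middle of the stack when closed.
- divider: Loose plywood divider sheet 190 x 56 x 8 mm with five dark vent spots, lying flat, long side along its own x. Origin: centre of its underside. About 60 g.
- tray: Loose slim black plastic tray holding five bulbs (all below the rim), 190 x 56 x 42 mm high, walls 4 mm, long side along its own x. Origin: centre of its underside. About 250 g. Stacked on the divider its underside is 60 mm and its rim 102 mm above the ledge, 5 mm under the bar.
- pot: Bystander: open terracotta pot, 92 mm across, 85 mm high, upright; origin at the centre of its underside.
- trowel: Bystander: trowel with wooden handle, 325 mm long along its x, 70 mm wide, lying flat; blade to +x; origin about the middle, at its underside.
- pliers: Bystander: combination pliers, 155 mm long along x, jaws to +x, lying flat; origin at the joint, at the underside.

How it is judged:
By the outcome, as a careful person would: the job done as asked, in the order asked, and still so for the second after the job is handed in, with the robot touching nothing.
It also fails if it takes over 72 s, if anything falls off the work surface, if the arm or the gripper's body presses on something with over 40 N, if the wrist force passes 120 N, or if a joint passes its speed limit or range.

ROBOT

A 7-joint arm with a two-finger parallel gripper is mounted at the origin on the work surface. World frame = base frame: x ahead of the robot, y to its left, z up, the work surface at z = 0. Lengths are in m, angles in rad, forces in N, time in s.
With the tool pointing down it reaches from about 0.4 to 0.85 m from the base axis. Payload 4.5 kg.
Tool frame: the origin (TCP) lies at the very end of the fingers, on their centre line; the grasp point (between the pads) lies 19 mm behind it (tcp_to_grasp is the distance from the TCP to the grasp point, in m); z points along the fingers, y is the direction in which the jaws open and shut (so a half turn about z gives the same grasp; the last joint's range is limited). The gripper opens to 88 mm and grips with 3 to 60 N. Pads are 18 mm wide; open, the fingers measure 123 mm over their backs; the gripper's body (75 mm by 187 mm) begins 45 mm behind the grasp point.
Start: joints at [1.34, 0.689, -0.195, 1.565, 0.157, 0.902, -0.215], TCP at [0.164, -0.603, 0.202] pointing down, gripper open.
Joint ranges: [-3.01, 3.01], [-0.46, 2.08], [-1.47, 1.51], [0.13, 2.56], [-1, 4.14], [0.04, 2.09], [-2.66, 2.66]. Speed limits (rad/s): [2.57, 2.57, 3.14, 3.14, 3.14, 3.14, 3.14].

INTERFACE

Orientations are given as a unit quaternion [w, x, y, z].
In Python, from rig import get_state, camera, camera_params, hand_in, tcp_to_grasp gives the robot as it stands.
- The arm moves only by the tool step_arm, never from a script. Its argument "increments" is a list of rows, each a list of 3 entries, a list of its own where there are three numbers: the shift along the tool's x, y, z in mm, then the turn, a rotation vector about the tool's x, y, z in rad, then the finger opening in mm, from 0 to 88.1. A call has exactly 8 rows; each row shifts and turns the commanded pose from where the row before left it, along the tool's axes as they then stand; what a row does not reach is not made up. A row lasts 1/8 s, in which the tool goes at most 62.5 mm and 10.7 degrees, less where a joint would pass 70% of its speed; a pose out of reach is approached as far as the arm can. A call is refused whole if a number of a shift passes 62.5 or a number of a turn 0.188, either way. A call with a gripper value outside its range is refused whole. The fingers move at their own pace and stop on an object; the grip force is fixed at half the most. Time passes only in rows, so rows that do not move let the fingers close, or fill a call up. It gives the time, the measured TCP pose, the force and the opening at its end, in the units of the state.
- get_state(): the state, without advancing time (a new reading comes with each control period).
- camera(name): name is "scene" or "side" or "wrist"; returns the picture (400x640x3 uint8, red, green, blue); there is no depth.
- camera_params(name): a dict with "fovy" (degrees; the focal length in pixels is half the picture's height over the tangent of half this angle, whatever the lens; pixels are square), "cx", "cy" (the principal point, pixels), "world_from_camera" (4x4, takes a point from camera to world coordinates); the wrist camera has in their place "hand_eye" (4x4, takes a point from camera to tool coordinates, whose origin is the TCP and whose axes are the flange's). Camera axes: x right, y down, z forward; pixel columns grow to the right and rows downward; lengths in m; the calibration is good to about 2 mm. A picture is of the moment at which its call begins: read the wrist's pose just before it. camera_params takes no time and is no camera call.
- hand_in(): hands the job in, once; it reports no verdict.
The state is a dict: "clock": time; "joint_pos": joint angles; "joint_velocities": joint speeds; "joint_torque": joint torques, N m; "eef_pos": TCP position; "eef_rot": TCP orientation; "ft_force": force on the tool from outside, world axes, zero at the start; "ft_torque": the same for the moment, N m; "opening": finger opening in m.
Only numpy, scipy, OpenCV 4.12 (cv2) and the standard library are available. Lean on these libraries where they do the work, as an engineer would, in place of code of your own. Each camera call takes 0.05 s, during which the arm holds its last target. There are 200 camera calls.

## Working session

There is one attempt and no reset: what is moved stays moved. The work goes in short steps, Python scripts to look and compute and a tool call to move; the robot and the scene stay as the last step left them, time stands still between calls to the robot, and variables do not carry over. Pictures are saved under pics/ and viewed, about 8 in all and at most 12, crops included, and the job is handed in when it is done.

Besides the shell and the picture viewer there is one more tool, called as name([rows], argument=value, ...), one row to a line, values as JSON. step_arm: Moves the arm, as the interface text tells. Its arguments: {"type":"object","properties":{"increments":{"type":"array"}},"required":["increments"]}

```bash
ls; mkdir -p pics; python3 - <<'E'
from rig import *
import cv2,json
for n in ["scene","side"]:
    p=camera_params(n); print(n,p)
    cv2.imwrite(f"pics/{n}0.png",camera(n)[:,:,::-1])
print(camera_params("wrist"),tcp_to_grasp)
print(get_state())
E
```

```text
pics
scene {'fovy': 56.32021135515915, 'cx': 325.5449580867324, 'cy': 207.5704155810217, 'world_from_camera': array([[ 0.85774723,  0.32166708, -0.40099874,  1.00022683],
       [ 0.5140485 , -0.54409624,  0.6631089 , -0.68683171],
       [-0.0048816 , -0.77491262, -0.63204952,  0.7520784 ],
       [ 0.        ,  0.        ,  0.        ,  1.        ]])}
side {'fovy': 46.53375493811326, 'cx': 323.0126083256512, 'cy': 199.60289523600403, 'world_from_camera': array([[-0.69721475, -0.54676142,  0.46362004,  0.02176295],
       [-0.71677044,  0.5420625 , -0.4386438 ,  0.55054476],
       [-0.01147754, -0.63813807, -0.7698364 ,  1.10457045],
       [ 0.        ,  0.        ,  0.        ,  1.        ]])}
{'fovy': 71.8291860229586, 'cx': 324.8595539788514, 'cy': 199.52104738680345, 'hand_eye': array([[-2.88097356e-04, -9.56034610e-01, -2.93253716e-01,
         7.56723009e-02],
       [ 9.99999851e-01, -4.11269396e-04,  3.58360211e-04,
         8.76833656e-04],
       [-4.63211043e-04, -2.93253569e-01,  9.56034586e-01,
        -1.81173210e-01],
       [ 0.00000000e+00,  0.00000000e+00,  0.00000000e+00,
         1.00000000e+00]])} 0.0187
{'clock': 0.1, 'joint_pos': array([ 1.33983933,  0.68988103, -0.19452647,  1.56621881,  0.1573175 ,
        0.90248358, -0.21511709]), 'joint_velocities': array([-0.00012676, -0.00158531, -0.0005247 , -0.00272957,  0.00114363,
       -0.00117482, -0.00063605]), 'joint_torque': array([-3.17601007e-03, -5.28504789e+01, -1.27152253e+00, -1.53838402e+01,
       -5.25559508e-02,  1.91431252e-03,  5.50938307e-05]), 'eef_pos': array([ 0.16334132, -0.60264721,  0.201108  ]), 'eef_rot': array([-7.81335994e-04,  9.91245660e-01,  1.32028038e-01, -1.67182329e-04]), 'ft_force': array([ 0.31969437, -0.32410242,  0.35874864]), 'ft_torque': array([ 0.01188627, -0.01779132,  0.00427309]), 'opening': 0.08871387925177066}
```

View pics/scene0.png

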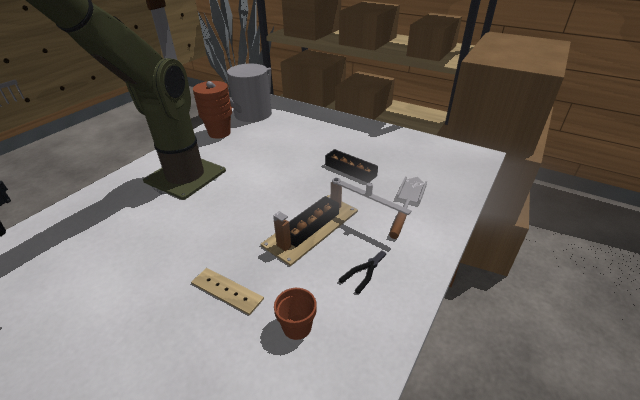

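View pics/side0.png

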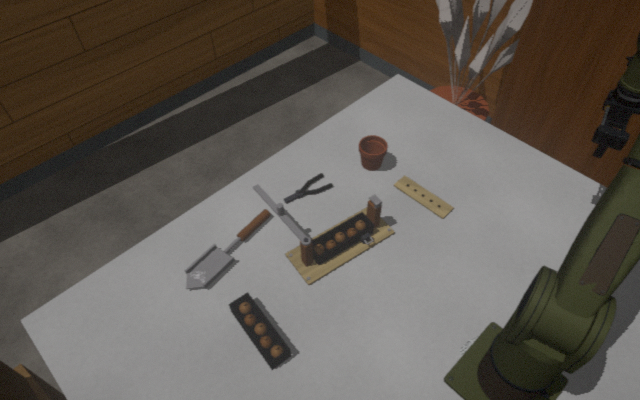

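The scene view shows the divider at about (227,290), rack from (262,245) to (357,210), loose tray at (350,165) and bar open out to (408,210). The side view shows the divider at (423,197), tray at (262,330) and rack at (340,245). I'll enlarge both for corner readings.

```bash
python3 - <<'E'
import cv2
a=cv2.imread("pics/scene0.png")[140:330,180:440]; cv2.imwrite("pics/scene_c.png",cv2.resize(a,None,fx=3,fy=3,interpolation=cv2.INTER_CUBIC))
a=cv2.imread("pics/side0.png")[160:375,220:460]; cv2.imwrite("pics/side_c.png",cv2.resize(a,None,fx=2.75,fy=2.75,interpolation=cv2.INTER_CUBIC))
E
```

```text
(no output)
```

View pics/scene_c.png

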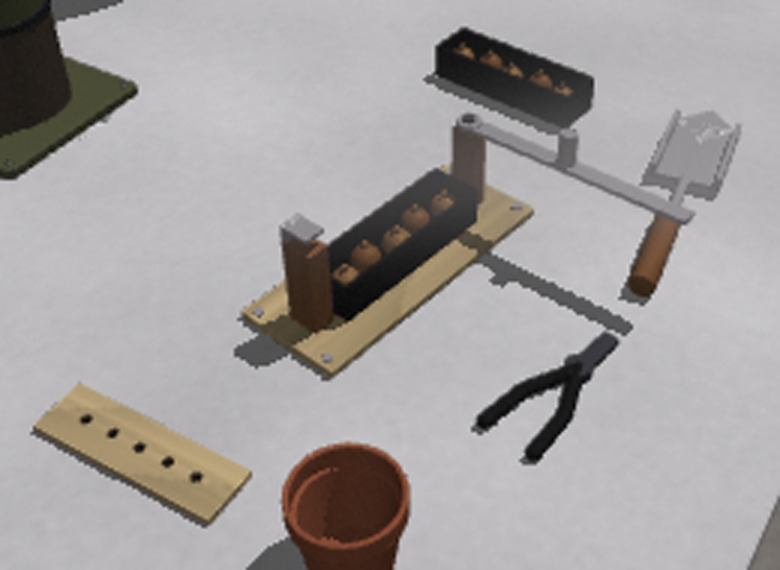

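View pics/side_c.png

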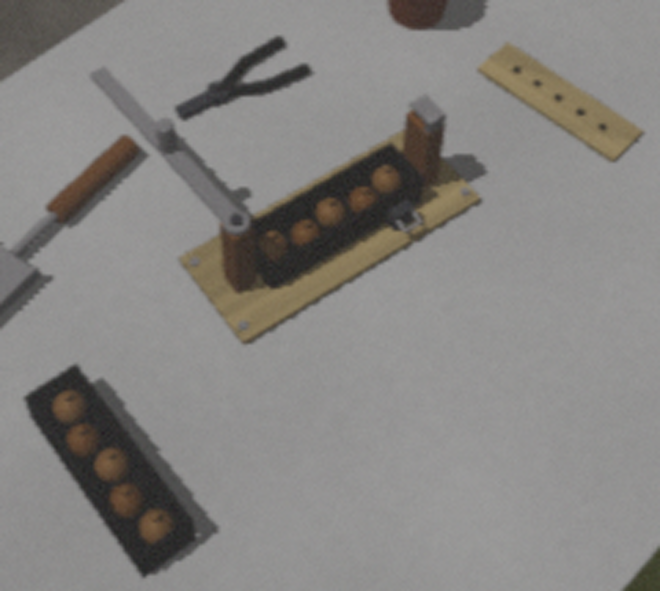

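Scene crop: divider top corners at about (35,428),(80,383),(252,474),(208,517); rack base corners (242,318),(329,372),(533,210); bar pivot (468,121), tip (690,216). The side crop gives matching points. Next I fit all poses from both cameras together.

```bash
cat > h.py <<'E'
import numpy as np
from rig import *
from scipy.optimize import least_squares
from scipy.spatial.transform import Rotation as R
def proj(name,P,T=None):
    p=camera_params(name); T=p["world_from_camera"] if T is None else T
    P=np.atleast_2d(P); c=(P-T[:3,3])@T[:3,:3]
    f=200/np.tan(np.radians(p["fovy"])/2)
    return np.c_[f*c[:,0]/c[:,2]+p["cx"],f*c[:,1]/c[:,2]+p["cy"]]
def wristT(s):
    T=np.eye(4); w,x,y,z=s["eef_rot"]; T[:3,:3]=R.from_quat([x,y,z,w]).as_matrix(); T[:3,3]=s["eef_pos"]
    return T@camera_params("wrist")["hand_eye"]
def place(q,P):
    c,s=np.cos(q[2]),np.sin(q[2]); P=np.atleast_2d(P)
    return np.c_[q[0]+c*P[:,0]-s*P[:,1],q[1]+s*P[:,0]+c*P[:,1],P[:,2]]
def fit(obs,q0):
    """obs: list of (cam, T or None, px Nx2, obj pts Nx3)"""
    f=lambda q: np.concatenate([(proj(n,place(q,P),T)-px).ravel() for n,T,px,P in obs])
    r=least_squares(f,q0,loss="soft_l1"); return r.x,f(r.x).reshape(-1,2)
def ray(name,px,z,T=None):
    p=camera_params(name); T=p["world_from_camera"] if T is None else T
    f=200/np.tan(np.radians(p["fovy"])/2)
    d=T[:3,:3]@np.array([(px[0]-p["cx"])/f,(px[1]-p["cy"])/f,1]); o=T[:3,3]
    return o+d*(z-o[2])/d[2]
E
cat > m1.py <<'E'
from h import *
np.set_printoptions(precision=4,suppress=True)
sc=lambda *a:(np.array(a)+.5)/3-.5+[180,140]
sd=lambda *a:(np.array(a)+.5)/2.75-.5+[220,160]
mm=lambda *a:np.array(a)/1000.
q,r=fit([("scene",None,sc((242,318),(329,372),(533,210),(468,121)),mm((-60,-150,10),(60,-150,10),(60,150,10),(0,114,112))),
 ("side",None,sd((180,260),(245,336),(480,200),(236,220)),mm((60,150,10),(-60,150,10),(-60,-150,10),(0,114,112)))],[.6,0,-1]); print("rack",q,"\n",r)
rk=q
tip=ray("scene",sc((690,216))[0],.112); pv=place(rk,mm((0,114,112)))[0]
c,s=np.cos(rk[2]),np.sin(rk[2])
def loc(p): d=p[:2]-rk[:2]; return np.array([c*d[0]+s*d[1],-s*d[0]+c*d[1]])
for n,t in(("scene tip",tip),("side tip",ray("side",sd((98,72))[0],.112)),("scene stud",ray("scene",sc((568,133))[0],.148)),("side stud",ray("side",sd((166,126))[0],.148))):
    l=loc(t)-[0,.114]; print(n,t,np.hypot(*l),np.arctan2(l[0],-l[1]))
for z in (.0,.008):
  D=mm((-95,-28,z*1e3),(-95,28,z*1e3),(95,28,z*1e3),(95,-28,z*1e3))
a=sc((35,428),(80,383),(252,474),(208,517)); b=sd((643,133),(615,157),(480,68),(505,43))
for k,(nm,px) in {"scene":a,"side":b}.items() if 0 else [("scene",("scene",a)),("side",("side",b))]:
    print(nm,[ray(nm,p,.008)[:2] for p in px])
print("centre",ray("scene",sc((139,448))[0],.008),ray("side",sd((558,98))[0],.008))
print("tray scene rim",[ray("scene",p,.042)[:2] for p in sc((463,30),(437,47),(592,82))],"bot",[ray("scene",p,0)[:2] for p in sc((437,78),(572,128))])
print("tray side rim",[ray("side",p,.042)[:2] for p in sd((27,400),(77,367),(195,520),(145,560))],"bot",[ray("side",p,0)[:2] for p in sd((195,537),(145,576))])
E
python3 m1.py
```

```text
rack [ 0.5352 -0.0017 -0.1649] 
 [[-0.826  -2.2599]
 [ 0.5926  0.3196]
 [ 0.1625 -0.6528]
 [ 0.0684  0.1946]
 [-0.3876 -1.9258]
 [-0.279   1.4785]
 [ 0.6724 -1.9018]
 [ 0.343   0.113 ]]
scene tip [0.7964 0.0842 0.112 ] 0.2438683941780806 1.6264740105968516
side tip [0.7917 0.0865 0.112 ] 0.23896960457629235 1.6339466246484116
scene stud [0.6675 0.0968 0.148 ] 0.11438415900349264 1.6132952627409165
side stud [0.6634 0.1004 0.148 ] 0.10991989624418241 1.6416212228572271
scene [array([ 0.3894, -0.3367]), array([ 0.3856, -0.2804]), array([ 0.5769, -0.2805]), array([ 0.5729, -0.3307])]
side [array([ 0.3825, -0.3298]), array([ 0.3841, -0.2812]), array([ 0.5691, -0.2763]), array([ 0.5738, -0.3266])]
centre [ 0.4797 -0.3076  0.008 ] [ 0.4787 -0.3038  0.008 ]
tray scene rim [array([0.402 , 0.3658]), array([0.3949, 0.315 ]), array([0.5889, 0.3396])] bot [array([0.3966, 0.3118]), array([0.5856, 0.3001])]
tray side rim [array([0.5805, 0.3507]), array([0.5749, 0.2974]), array([0.3894, 0.3161]), array([0.393 , 0.3688])] bot [array([0.3924, 0.317 ]), array([0.3971, 0.3706])]
```

Poses found: rack (0.535, -0.002, yaw -0.165), divider (0.479, -0.305, yaw about 0.02), tray (0.49, 0.334, yaw about -0.11), bar about 1.62 rad. The bar and stud radii match the given 244 and 114 mm. Next: a move planner, then over to the divider.

```bash
cat > pl.py <<'E'
from h import *
import sys
def cur():
    s=get_state(); w,x,y,z=s["eef_rot"]; M=R.from_quat([x,y,z,w]).as_matrix()
    return s,M
def plan(x,y,z,psi,n=8,op=88):
    """rows from the measured pose to target (tool down, tool x at yaw psi)"""
    s,M=cur(); p0=s["eef_pos"]
    Mt=np.array([[np.cos(psi),np.sin(psi),0],[np.sin(psi),-np.cos(psi),0],[0,0,-1]])
    rv=R.from_matrix(M.T@Mt).as_rotvec()
    out=[];acc=p0.copy();A=M.copy();d=(np.array([x,y,z])-p0)/n
    for i in range(n):
        t=np.round(2*1000*A.T@(p0+d*(i+1)-acc))/2; acc=acc+A@t/1000
        g=np.round(rv/n,3); out.append([t.tolist(),g.tolist(),op]); A=A@R.from_rotvec(g).as_matrix()
    print("t",round(s["clock"],2),"pos",p0.round(4),"psi",round(float(np.arctan2(M[1,0],M[0,0])),4),"open",round(s["opening"]*1e3,1),"F",s["ft_force"].round(1),"j",s["joint_pos"].round(2))
    print("rows max",np.abs(rv/n).max().round(3)); print(str(out).replace(" ",""))
if __name__=="__main__":
    a=[float(v) for v in sys.argv[1:]]; plan(*a[:4],int(a[4]) if len(a)>4 else 8,a[5] if len(a)>5 else 88)
E
python3 pl.py .479 -.305 .2 .02
```

```text
t 0.1 pos [ 0.1633 -0.6026  0.2011] psi 0.2648 open 88.7 F [ 0.3 -0.3  0.4] j [ 1.34  0.69 -0.19  1.57  0.16  0.9  -0.22]
rows max 0.031
[[[48.0,-25.5,0.0],[-0.0,0.0,0.031],88],[[47.0,-27.0,0.5],[-0.0,0.0,0.031],88],[[46.0,-28.5,0.0],[-0.0,0.0,0.031],88],[[45.0,-30.0,0.0],[-0.0,0.0,0.031],88],[[44.5,-31.5,0.5],[-0.0,0.0,0.031],88],[[43.5,-32.5,0.0],[-0.0,0.0,0.031],88],[[42.0,-34.0,0.0],[-0.0,0.0,0.031],88],[[41.0,-35.0,0.5],[-0.0,0.0,0.031],88]]
```

step_arm([
  [[48, -25.5, 0], [0, 0, 0.031], 88],
  [[47, -27, 0.5], [0, 0, 0.031], 88],
  [[46, -28.5, 0], [0, 0, 0.031], 88],
  [[45, -30, 0], [0, 0, 0.031], 88],
  [[44.5, -31.5, 0.5], [0, 0, 0.031], 88],
  [[43.5, -32.5, 0], [0, 0, 0.031], 88],
  [[42, -34, 0], [0, 0, 0.031], 88],
  [[41, -35, 0], [0, 0, 0.031], 88],
])

```text
clock: 1.1
eef_pos: [0.4799, -0.3044, 0.2005]
eef_rot: [-0.0, 1.0, 0.008, -0.0]
ft_force: [0.3, 0.4, -0.3]
opening: 0.0881
```

```bash
cat > w.py <<'E'
import sys,cv2
from h import *
s=get_state(); T=wristT(s); im=camera("wrist"); n=sys.argv[1]
np.savez(f"pics/{n}.npz",T=T,pos=s["eef_pos"]); cv2.imwrite(f"pics/{n}.png",im[:,:,::-1])
E
python3 w.py wdiv; cat > seg.py <<'E'
import cv2,sys
from h import *
def seg(n,lo,hi,z,rect=None):
    T=np.load(f"pics/{n}.npz")["T"]; hsv=cv2.cvtColor(cv2.imread(f"pics/{n}.png"),cv2.COLOR_BGR2HSV)
    m=cv2.inRange(hsv,lo,hi); m=cv2.morphologyEx(m,cv2.MORPH_CLOSE,np.ones((9,9)))
    m=cv2.morphologyEx(m,cv2.MORPH_OPEN,np.ones((3,3)))
    for c in sorted(cv2.findContours(m,0,2)[0],key=cv2.contourArea)[-3:]:
        if cv2.contourArea(c)<600: continue
        W=np.array([ray("wrist",p,z,T)[:2] for p in c[:,0]],np.float32)
        (cx,cy),(a,b),ang=cv2.minAreaRect(W*1000); bx=cv2.boxPoints(((cx,cy),(a,b),ang))
        e=max([bx[1]-bx[0],bx[2]-bx[1]],key=np.linalg.norm)
        print(n,"px",cv2.boundingRect(c),"c",round(cx,1),round(cy,1),"size",round(a,1),round(b,1),"yaw",np.arctan2(e[1],e[0]).round(4))
if __name__=="__main__":
    seg("wdiv",(10,60,60),(35,255,255),.008)
E
python3 seg.py
```

```text
wdiv px (0, 141, 120, 34) c 494.9 53.5 size 156.7 18.8 yaw 1.4049
wdiv px (307, 100, 43, 136) c 480.2 -309.0 size 187.5 55.5 yaw 0.0141
wdiv px (0, 62, 213, 128) c 532.7 -21.2 size 265.6 119.2 yaw 1.4021
```

View pics/wdiv.png

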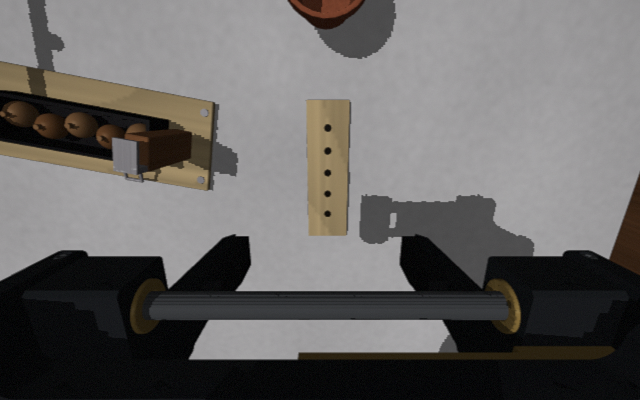

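Wrist view: the divider spans pixels x 307–350, y 100–236, clear of the fingers, at (480.2, -309.0) mm with yaw 0.014 and measured size 187.5×55.5, as expected. Next I descend to it.

```bash
python3 pl.py .4805 -.309 .0025 .014
```

```text
t 1.15 pos [ 0.4877 -0.2958  0.2007] psi 0.0267 open 88.0 F [5.2 5.1 0.5] j [ 0.52  0.61 -0.09  1.74  0.06  0.79 -1.13]
rows max 0.002
[[[-1.0,2.0,25.0],[-0.001,-0.001,0.002],88],[[-1.0,1.5,24.5],[-0.001,-0.001,0.002],88],[[-1.0,1.5,25.0],[-0.001,-0.001,0.002],88],[[-1.0,2.0,24.5],[-0.001,-0.001,0.002],88],[[-1.0,1.5,25.0],[-0.001,-0.001,0.002],88],[[-1.0,1.5,24.5],[-0.001,-0.001,0.002],88],[[-1.0,2.0,25.0],[-0.001,-0.001,0.002],88],[[-1.0,1.5,24.5],[-0.001,-0.001,0.002],88]]
```

step_arm([
  [[0, 0, 0], [0, 0, 0], 88],
  [[1, 4, 30], [0, 0, 0.003], 88],
  [[0, 0, 40], [0, 0, 0], 88],
  [[0, 0, 40], [0, 0, 0], 88],
  [[0, 0, 35], [0, 0, 0], 88],
  [[0, 0, 20], [0, 0, 0], 88],
  [[0, 0, 10], [0, 0, 0], 88],
  [[0, 0, 0], [0, 0, 0], 88],
])

```text
clock: 2.15
eef_pos: [0.4791, -0.3106, 0.0255]
eef_rot: [0.0, 1.0, 0.006, -0.001]
ft_force: [-0.0, -0.1, -0.3]
opening: 0.0882
```

```bash
python3 w.py wdiv2; sed -i 's/seg("wdiv"/seg("wdiv2"/' seg.py; python3 seg.py; python3 pl.py .4805 -.309 .0025 .014 2
```

```text
wdiv2 px (0, 71, 111, 176) c 517.9 -110.3 size 84.5 118.9 yaw -0.1653
wdiv2 px (280, 85, 82, 206) c 494.4 -308.6 size 159.3 55.0 yaw 0.0137
t 2.2 pos [ 0.4798 -0.3106  0.0262] psi 0.0129 open 87.8 F [0.2 0.2 0.4] j [ 0.52  0.88 -0.05  1.86  0.1   0.41 -1.16]
rows max 0.001
[[[0.5,-1.0,12.0],[0.0,-0.0,-0.001],88],[[0.0,-0.5,11.5],[0.0,-0.0,-0.001],88]]
```

step_arm([
  [[0, -2, 13], [0, 0, 0], 88],
  [[0, 0, 10], [0, 0, 0], 88],
  [[0, 0, 0], [0, 0, 0], 88],
  [[0, 0, 0], [0, 0, 0], 40],
  [[0, 0, 0], [0, 0, 0], 40],
  [[0, 0, 0], [0, 0, 0], 40],
  [[0, 0, 0], [0, 0, 0], 40],
  [[0, 0, 0], [0, 0, 0], 40],
])

```text
clock: 3.2
eef_pos: [0.4801, -0.3079, 0.0029]
eef_rot: [0.0, 1.0, 0.007, 0.0]
ft_force: [0.7, -0.3, 0.2]
opening: 0.0408
```

```bash
python3 pl.py .4798 -.3086 .16 .014 4 40;  python3 - <<'E'
from h import *
for n in("scene","side"):print(n,camera_params(n)["world_from_camera"][:3,3])
E
```

```text
t 3.2 pos [ 0.4801 -0.3079  0.0029] psi 0.0138 open 40.8 F [ 0.7 -0.3  0.2] j [ 0.52  0.92 -0.04  1.86  0.1   0.36 -1.16]
rows max 0.0
[[[-0.0,0.0,-39.5],[0.0,-0.0,-0.0],40.0],[[-0.0,0.5,-39.0],[0.0,-0.0,-0.0],40.0],[[-0.0,0.0,-39.5],[0.0,-0.0,-0.0],40.0],[[-0.5,0.5,-39.0],[0.0,-0.0,-0.0],40.0]]
scene [ 1.00022683 -0.68683171  0.7520784 ]
side [0.02176295 0.55054476 1.10457045]
```

```bash
python3 w.py w3; python3 - <<'E'
import cv2,numpy as np
from rig import camera
a=cv2.imread("pics/w3.png")
b=camera("scene")[:,:,::-1][200:340,150:310]
b=cv2.resize(b,None,fx=2.85,fy=2.85,interpolation=cv2.INTER_CUBIC)[:400]
a=cv2.resize(a[60:330,180:460],(340,328)); o=np.zeros((400,800,3),np.uint8); o[:328,:340]=a; o[:b.shape[0],342:342+b.shape[1]]=b[:,:458]
cv2.imwrite("pics/v3.png",o)
E
```

```text
(no output)
```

View pics/v3.png

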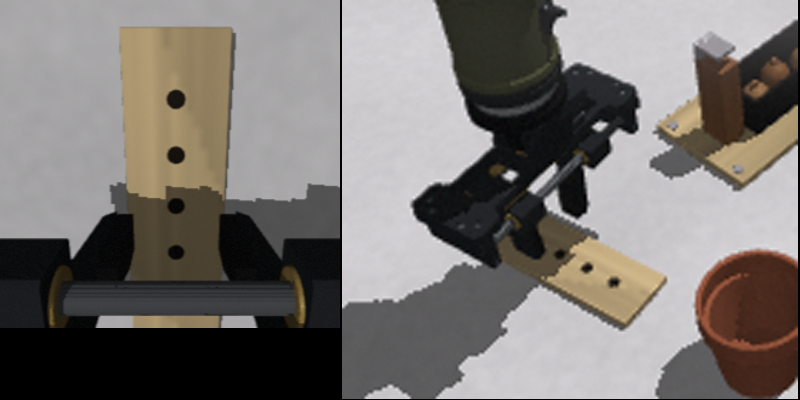

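Left: wrist crop with the sheet lying flat and the fingers appearing inside its edges. Right: scene crop with the near fingertip at (535,262), seemingly above the sheet's near edge. The opening of 40.8 mm equals the command, so this is probably not a grasp. I'll check by projection.

```bash
python3 - <<'E'
from h import *
s=get_state(); print(s["clock"],s["opening"],s["eef_pos"],s["ft_force"].round(2))
T=wristT(s); p=s["eef_pos"]; w=s["eef_rot"]; M=R.from_quat([w[1],w[2],w[3],w[0]]).as_matrix()
cr=lambda q:((q-[180,60])*1.214).round(0).tolist(); sc=lambda q:((q-[150,200])*2.85+[342,0]).round(0).tolist()
for lab,h in(("tip z0",0),("tip -5",-.005),("pad -19",-.019)):
  for g in(.0408,.056):
    P=np.array([p+M@[x,sg*g/2,h] for sg in(-1,1) for x in(-.009,.009)])
    print(lab,g,"wrist",cr(proj("wrist",P,T)),"scene",sc(proj("scene",P)))
P=np.array([[p[0]+x,-.3086+y,.008] for y in(.028,-.028) for x in(-.009,.009)])
print("sheet edge wrist",cr(proj("wrist",P,T)),"scene",sc(proj("scene",P)))
E
```

```text
3.3 0.04041701910444056 [ 0.48011461 -0.30784505  0.00284882] [-0.55  0.3   0.89]
tip z0 0.0408 wrist [[140.0, 217.0], [139.0, 188.0], [209.0, 217.0], [210.0, 188.0]] scene [[568.0, 238.0], [583.0, 246.0], [536.0, 270.0], [552.0, 279.0]]
tip z0 0.056 wrist [[127.0, 217.0], [126.0, 188.0], [222.0, 217.0], [223.0, 188.0]] scene [[573.0, 232.0], [589.0, 240.0], [530.0, 276.0], [546.0, 285.0]]
tip -5 0.0408 wrist [[139.0, 221.0], [138.0, 191.0], [210.0, 221.0], [211.0, 191.0]] scene [[567.0, 234.0], [582.0, 242.0], [535.0, 266.0], [551.0, 275.0]]
tip -5 0.056 wrist [[126.0, 221.0], [124.0, 191.0], [223.0, 221.0], [224.0, 191.0]] scene [[572.0, 228.0], [588.0, 236.0], [529.0, 273.0], [544.0, 281.0]]
pad -19 0.0408 wrist [[136.0, 232.0], [135.0, 201.0], [212.0, 232.0], [213.0, 201.0]] scene [[564.0, 224.0], [580.0, 232.0], [532.0, 256.0], [548.0, 265.0]]
pad -19 0.056 wrist [[122.0, 232.0], [120.0, 201.0], [226.0, 232.0], [228.0, 201.0]] scene [[570.0, 218.0], [585.0, 226.0], [526.0, 262.0], [541.0, 271.0]]
sheet edge wrist [[127.0, 220.0], [126.0, 191.0], [224.0, 221.0], [226.0, 192.0]] scene [[572.0, 229.0], [588.0, 237.0], [528.0, 273.0], [543.0, 282.0]]
```

Both cameras put the visible fingertips about 20–30 mm above the reported TCP, so the fingers closed over the top of the sheet without touching it. Camera scale against the table is consistent, so only the tip offset is off. I'll reopen, go lower in small steps and watch the force.

step_arm([
  [[0, 0, 0], [0, 0, 0], 88],
  [[0, 0, 0], [0, 0, 0], 88],
  [[0, 0, 0], [0, 0, 0], 88],
  [[0, 0, 0], [0, 0, 0], 88],
  [[0, 0, 3], [0, 0, 0], 88],
  [[0, 0, 3], [0, 0, 0], 88],
  [[0, 0, 3], [0, 0, 0], 88],
  [[0, 0, 0], [0, 0, 0], 88],
])

```text
clock: 4.3
eef_pos: [0.4798, -0.3077, -0.0065]
eef_rot: [-0.0, 1.0, 0.007, -0.0]
ft_force: [0.0, 0.5, -0.7]
opening: 0.0881
```

step_arm([
  [[0, 0, 1.5], [0, 0, 0], 88],
  [[0, 0, 1.5], [0, 0, 0], 88],
  [[0, 0, 1], [0, 0, 0], 88],
  [[0, 0, 1], [0, 0, 0], 88],
  [[0, 0, 1], [0, 0, 0], 88],
  [[0, 0, 1], [0, 0, 0], 88],
  [[0, 0, 0], [0, 0, 0], 88],
  [[0, 0, 0], [0, 0, 0], 88],
])

```text
clock: 5.3
eef_pos: [0.4801, -0.3079, -0.0131]
eef_rot: [0.0, 1.0, 0.007, 0.0]
ft_force: [-0.5, -0.0, 0.0]
opening: 0.0879
```

```bash
python3 - <<'E'
from rig import camera,get_state
import cv2,numpy as np
s=get_state();print(s["eef_pos"],s["ft_force"],s["opening"])
a=camera("scene")[:,:,::-1][225:300,190:290]; b=camera("side")[:,:,::-1][150:225,380:480]
r=lambda i:cv2.resize(i,None,fx=4,fy=4,interpolation=cv2.INTER_CUBIC)
cv2.imwrite("pics/v4.png",np.hstack([r(a),r(b)]))
E
```

```text
[ 0.4801129  -0.30785106 -0.01314155] [-0.53345995 -0.01867697  0.0230446 ] 0.08787276806817837
```

View pics/v4.png

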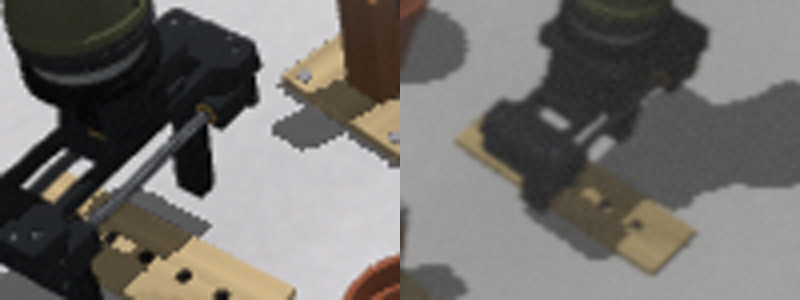

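Scene view (left): the far finger's tip is at crop (180–212, 190–198) with a gap to its shadow. The sheet still lies flat between the fingers.

```bash
python3 - <<'E'
from h import *
for z in(0,.005,.01,.015,.02):
    P=np.array([[.480+x,-.308+y,z] for x in(-.009,.009) for y in(.044,.0615)])
    print(z,((proj("scene",P)-[190,225])*4).round(0).tolist())
E
```

```text
0 [[183.0, 212.0], [201.0, 194.0], [204.0, 223.0], [222.0, 205.0]]
0.005 [[181.0, 207.0], [199.0, 189.0], [203.0, 218.0], [221.0, 200.0]]
0.01 [[180.0, 202.0], [198.0, 184.0], [202.0, 213.0], [220.0, 195.0]]
0.015 [[179.0, 197.0], [197.0, 179.0], [200.0, 208.0], [218.0, 190.0]]
0.02 [[178.0, 192.0], [196.0, 174.0], [199.0, 203.0], [217.0, 185.0]]
```

The tips still look 15–20 mm above the table with the reported z at -13 mm. That agrees with the wrist estimate that the true fingertip is about 33 mm short of the reported TCP. I'll continue down gently.

step_arm([
  [[0, 0, 1.5], [0, 0, 0], 88],
  [[0, 0, 1.5], [0, 0, 0], 88],
  [[0, 0, 1.5], [0, 0, 0], 88],
  [[0, 0, 1.5], [0, 0, 0], 88],
  [[0, 0, 1.5], [0, 0, 0], 88],
  [[0, 0, 1.5], [0, 0, 0], 88],
  [[0, 0, 0], [0, 0, 0], 88],
  [[0, 0, 0], [0, 0, 0], 88],
])

```text
clock: 6.4
eef_pos: [0.4801, -0.3079, -0.0222]
eef_rot: [0.0, 1.0, 0.007, 0.0]
ft_force: [-0.4, 0.3, 0.7]
opening: 0.0881
```

step_arm([
  [[0, 0, 1], [0, 0, 0], 88],
  [[0, 0, 1], [0, 0, 0], 88],
  [[0, 0, 1], [0, 0, 0], 88],
  [[0, 0, 1], [0, 0, 0], 88],
  [[0, 0, 0], [0, 0, 0], 88],
  [[0, 0, 0], [0, 0, 0], 60],
  [[0, 0, 0], [0, 0, 0], 52],
  [[0, 0, 0], [0, 0, 0], 52],
])

```text
clock: 7.4
eef_pos: [0.4801, -0.3079, -0.0261]
eef_rot: [0.0, 1.0, 0.007, 0.0]
ft_force: [-0.7, 0.1, 0.2]
opening: 0.0603
```

step_arm([
  [[0, 0, 0], [0, 0, 0], 50],
  [[0, 0, 0], [0, 0, 0], 50],
  [[0, 0, 0], [0, 0, 0], 50],
  [[0, 0, 0], [0, 0, 0], 50],
  [[0, 0, 0], [0, 0, 0], 50],
  [[0, 0, 0], [0, 0, 0], 50],
  [[0, 0, 0], [0, 0, 0], 50],
  [[0, 0, 0], [0, 0, 0], 50],
])

```text
clock: 8.4
eef_pos: [0.4801, -0.3078, -0.0262]
eef_rot: [0.0, 1.0, 0.007, 0.0]
ft_force: [0.2, 0.4, -0.4]
opening: 0.05
```

Still no contact at 50 mm, so the tips are above the sheet. Reopen and go lower.

step_arm([
  [[0, 0, 0], [0, 0, 0], 80],
  [[0, 0, 0], [0, 0, 0], 80],
  [[0, 0, 0], [0, 0, 0], 80],
  [[0, 0, 1], [0, 0, 0], 80],
  [[0, 0, 1], [0, 0, 0], 80],
  [[0, 0, 1], [0, 0, 0], 80],
  [[0, 0, 1], [0, 0, 0], 80],
  [[0, 0, 0], [0, 0, 0], 80],
])

```text
clock: 9.4
eef_pos: [0.48, -0.3078, -0.0303]
eef_rot: [-0.0, 1.0, 0.007, -0.0]
ft_force: [0.7, -0.8, -0.7]
opening: 0.08
```

step_arm([
  [[0, 0, 1], [0, 0, 0], 80],
  [[0, 0, 1], [0, 0, 0], 80],
  [[0, 0, 1], [0, 0, 0], 80],
  [[0, 0, 0], [0, 0, 0], 50],
  [[0, 0, 0], [0, 0, 0], 50],
  [[0, 0, 0], [0, 0, 0], 50],
  [[0, 0, 0], [0, 0, 0], 50],
  [[0, 0, 0], [0, 0, 0], 50],
])

```text
clock: 10.4
eef_pos: [0.4801, -0.3079, -0.0331]
eef_rot: [0.0, 1.0, 0.007, 0.0]
ft_force: [0.1, 1.1, 0.8]
opening: 0.0555
```

Gripped at 55.5 mm, which matches the sheet's 56 mm. To get a solid bite and learn the real tip height, I loosen and probe a little lower.

step_arm([
  [[0, 0, 0], [0, 0, 0], 66],
  [[0, 0, 0], [0, 0, 0], 66],
  [[0, 0, 0.5], [0, 0, 0], 66],
  [[0, 0, 0.5], [0, 0, 0], 66],
  [[0, 0, 0.5], [0, 0, 0], 66],
  [[0, 0, 0.5], [0, 0, 0], 66],
  [[0, 0, 0], [0, 0, 0], 66],
  [[0, 0, 0], [0, 0, 0], 66],
])

```text
clock: 11.4
eef_pos: [0.4801, -0.3078, -0.0352]
eef_rot: [0.0, 1.0, 0.007, -0.0]
ft_force: [-0.5, -0.4, -0.5]
opening: 0.0661
```

step_arm([
  [[0, 0, 0.5], [0, 0, 0], 66],
  [[0, 0, 0.5], [0, 0, 0], 66],
  [[0, 0, 0], [0, 0, 0], 66],
  [[0, 0, 0], [0, 0, 0], 50],
  [[0, 0, 0], [0, 0, 0], 50],
  [[0, 0, 0], [0, 0, 0], 50],
  [[0, 0, 0], [0, 0, 0], 50],
  [[0, 0, 0], [0, 0, 0], 50],
])

```text
clock: 12.4
eef_pos: [0.4801, -0.3078, -0.0361]
eef_rot: [0.0, 1.0, 0.007, 0.0]
ft_force: [-0.1, -0.9, 0.4]
opening: 0.0553
```

step_arm([
  [[0, 0, -5], [0, 0, 0], 50],
  [[0, 0, -15], [0, 0, 0], 50],
  [[0, 0, -25], [0, 0, 0], 50],
  [[0, 0, -30], [0, 0, 0], 50],
  [[0, 0, -35], [0, 0, 0], 50],
  [[0, 0, -25], [0, 0, 0], 50],
  [[0, 0, -15], [0, 0, 0], 50],
  [[0, 0, 0], [0, 0, 0], 50],
])

```text
clock: 13.4
eef_pos: [0.4806, -0.3082, 0.115]
eef_rot: [0.001, 1.0, 0.007, 0.001]
ft_force: [0.6, -0.4, -0.8]
opening: 0.0552
```

```bash
python3 w.py w5; python3 - <<'E'
from rig import camera
import cv2,numpy as np
a=camera("scene")[:,:,::-1][170:310,150:310]; b=cv2.imread("pics/w5.png")
cv2.imwrite("pics/v5.png",np.hstack([cv2.resize(a,None,fx=2.86,fy=2.86)[:400],b[:,180:500]])) 
E
python3 pl.py .535 -.002 .12 1.406 8 50
```

```text
t 13.5 pos [ 0.4796 -0.3075  0.1133] psi 0.0139 open 55.1 F [ 0.6 -0.3 -0.5] j [ 0.53  0.74 -0.07  1.82  0.08  0.59 -1.15]
rows max 0.174
[[[7.5,-38.0,-1.0],[-0.0,0.0,-0.174],50.0],[[14.0,-36.5,-0.5],[-0.0,0.0,-0.174],50.0],[[20.0,-33.0,-1.0],[-0.0,0.0,-0.174],50.0],[[25.5,-29.5,-1.0],[-0.0,0.0,-0.174],50.0],[[30.0,-24.5,-0.5],[-0.0,0.0,-0.174],50.0],[[34.0,-19.0,-1.0],[-0.0,0.0,-0.174],50.0],[[36.5,-12.5,-1.0],[-0.0,0.0,-0.174],50.0],[[38.5,-6.0,-0.5],[-0.0,0.0,-0.174],50.0]]
```

View pics/v5.png

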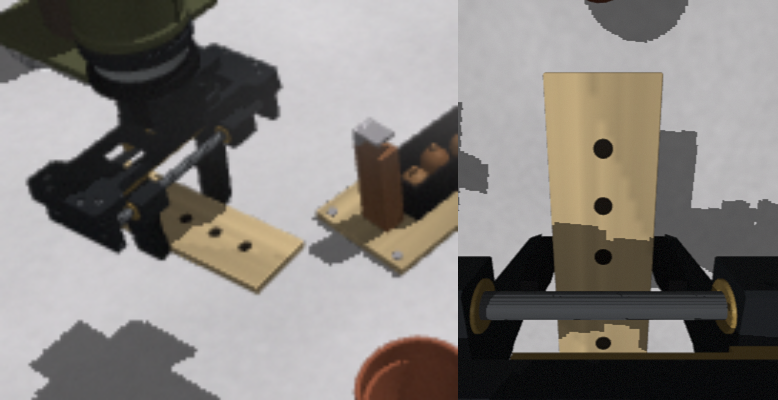

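The divider is held level between the fingers in both views. Next I raise it and move sideways, so the wrist camera sees the whole rack on the left without the sheet in the way.

step_arm([
  [[1, -8, -8], [0, 0, 0], 50],
  [[3, -18, -18], [0, 0, 0], 50],
  [[4, -20, -20], [0, 0, 0], 50],
  [[4, -20, -20], [0, 0, 0], 50],
  [[4, -20, -20], [0, 0, 0], 50],
  [[4, -14, -14], [0, 0, 0], 50],
  [[0, -7, -7], [0, 0, 0], 50],
  [[0, 0, 0], [0, 0, 0], 50],
])

```text
clock: 14.5
eef_pos: [0.4987, -0.2002, 0.2212]
eef_rot: [0.0, 1.0, 0.007, 0.0]
ft_force: [0.9, 0.1, -1.0]
opening: 0.0557
```

```bash
python3 w.py w6; python3 - <<'E'
from seg import *
seg("w6",(10,60,60),(35,255,255),.010)
cv2.imwrite("pics/v6.png",cv2.resize(cv2.imread("pics/w6.png")[0:260,0:340],None,fx=2.3,fy=2.3,interpolation=cv2.INTER_CUBIC))
E
```

```text
w6 px (280, 320, 90, 34) c 202.7 -205.0 size 71.3 155.8 yaw -1.5577
w6 px (72, 73, 313, 218) c 460.5 -65.2 size 328.8 429.7 yaw -1.5564
```

View pics/v6.png

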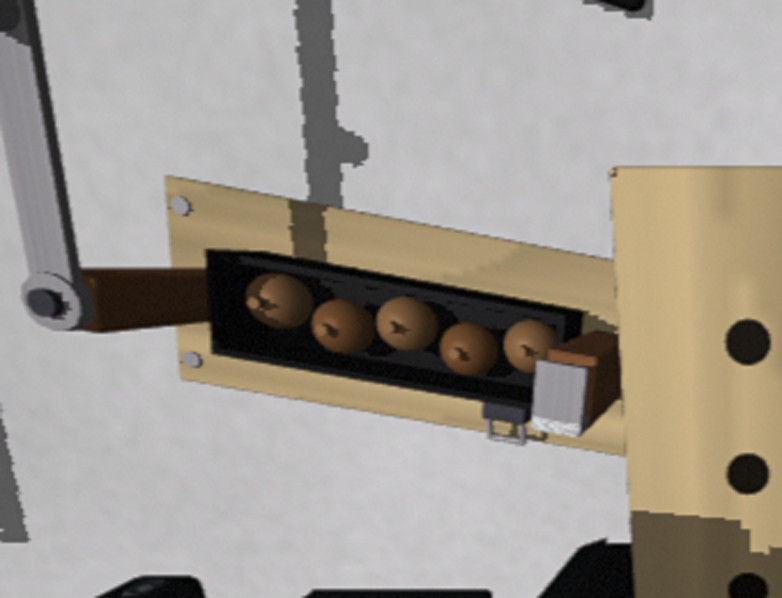

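Clear view of the rack. Crop points: base corners (166,177) and (181,381), edge points (615,258) and (625,455), tray rim corners (207,250), (213,353), (580,312), pivot (45,301).

```bash
python3 - <<'E'
from h import *
T=np.load("pics/w6.npz")["T"]
px=lambda u,v:((np.array([u,v])+.5)/2.3-.5)
C=[((166,177),10,60,150),((181,381),10,-60,150),((615,258),10,60,None),((625,455),10,-60,None),
   ((207,250),52,28,95),((213,353),52,-28,95),((580,312),52,28,-95),((45,301),112,0,114),((420,386),52,-28,None)]
def f(q,out=False):
    r=[]
    for p,z,X,Y in C:
        w=ray("wrist",px(*p),z/1000,T)[:2]*1000-q[:2]; c,s=np.cos(q[2]),np.sin(q[2])
        x,y=c*w[0]+s*w[1],-s*w[0]+c*w[1]
        r.append((x-X,0 if Y is None else y-Y))
    return np.array(r) if out else np.ravel(r)
q=least_squares(f,[535,-2,-.165],loss="soft_l1").x
print(q.round(4)); print(f(q,True).round(1))
E
```

```text
[ 5.360576e+02 -6.511800e+00 -1.588000e-01]
[[-1.1 -1.3]
 [ 0.   0.2]
 [-0.9  0. ]
 [-0.3  0. ]
 [-0.7  0.1]
 [ 0.7  0.7]
 [ 1.3 -5.4]
 [-0.1  5.5]
 [ 1.8  0. ]]
```

```bash
python3 - <<'E'
from h import *
np.set_printoptions(precision=1,suppress=True)
T=np.load("pics/w6.npz")["T"]; print("cam",T[:3,3])
pw=lambda u,v:((np.array([u,v])+.5)/2.3-.5); sc=lambda u,v:(np.array([u,v])+.5)/3-.5+[180,140]; sd=lambda u,v:(np.array([u,v])+.5)/2.75-.5+[220,160]
q=[535.5,-4,-.163]
def L(cam,p,z,T=None):
    w=ray(cam,p,z/1000,T)[:2]*1000-q[:2]; c,s=np.cos(q[2]),np.sin(q[2]); return np.array([c*w[0]+s*w[1],-s*w[0]+c*w[1]])
for lab,p,z in [("cap tl",(537,360),122),("cap tr",(587,366),122),("cap bl",(535,432),122),("cap br",(580,435),122),("pivot",(45,301),112),("rim -y",(580,312),52),("rim +y",(207,250),52),("rim +y-",(213,353),52),("base++",(166,177),10),("base-+",(181,381),10),("screw",(180,205),11),("screw",(192,360),11),("clip",(505,410),36),("bulb3 mid",(406,323),45)]:
    print("wrist",lab,L("wrist",pw(*p),z,T))
for lab,p,z in [("base -x-y",(242,318),10),("base +x-y",(329,372),10),("base ++",(533,210),10),("pivot",(468,121),112),("screw",(257,313),11),("screw+-",(327,357),11),("screw++",(516,208),11),("cap left",(281,228),122),("cap top",(296,214),122),("cap r",(323,229),122),("cap b",(306,243),122),("rim far L",(437,169),52),("rim ++",(476,195),52),("bulb mid",(397,237),45)]:
    print("scene",lab,L("scene",sc(*p),z))
for lab,p,z in [("base ++",(180,260),10),("base -+",(245,336),10),("base --",(480,200),10),("pivot",(236,220),112),("screw++",(194,262),11),("screw-+",(242,325),11),("screw--",(466,192),11),("cap c",(427,108),122),("bulb mid",(330,211),45)]:
    print("side",lab,L("side",sd(*p),z))
E
```

```text
cam [ 0.6 -0.2  0.4]
wrist cap tl [  14.6 -102.9]
wrist cap tr [  15.9 -124.8]
wrist cap bl [ -18.3 -104.6]
wrist cap br [ -16.1 -125. ]
wrist pivot [  0.4 117.1]
wrist rim -y [  30.7 -102.6]
wrist rim +y [27.9 92.8]
wrist rim +y- [-26.7  93.2]
wrist base++ [ 59.2 146.5]
wrist base-+ [-59.6 147.5]
wrist screw [ 45.4 139.1]
wrist screw [-44.7 139. ]
wrist clip [-35.2 -60.9]
wrist bulb3 mid [ 7. -7.]
scene base -x-y [ -52.4 -152.2]
scene base +x-y [  57.1 -148.1]
scene base ++ [ 61.2 149.2]
scene pivot [ -1.2 116.9]
scene screw [ -45.8 -139.3]
scene screw+- [  43.8 -137. ]
scene screw++ [ 46.4 139.5]
scene cap left [ -15.  -123.6]
scene cap top [ -18.7 -101.9]
scene cap r [  13.9 -101.1]
scene cap b [  15.8 -123.5]
scene rim far L [-25.1  96.9]
scene rim ++ [32.4 89.4]
scene bulb mid [ 9.1 -3. ]
side base ++ [ 53.6 154.6]
side base -+ [-57.1 149.3]
side base -- [ -64.9 -141.7]
side pivot [  0.4 116.8]
side screw++ [ 42.8 144.6]
side screw-+ [-45.8 145.2]
side screw-- [ -49.  -135.9]
side cap c [  -2.8 -110. ]
side bulb mid [-5.   9.8]
```

Allowing for the side camera's known +4 mm y bias (seen on the divider), the wrist and scene readings agree on a rack at about (535.3, -3.4) mm, yaw -0.166. Next, move the divider above the rack.

```bash
python3 pl.py .5353 -.0034 .16 1.405 8 50
```

```text
t 14.55 pos [ 0.4982 -0.2009  0.2207] psi 0.0135 open 55.5 F [-0.5  0.1 -0.6] j [ 0.33  0.55 -0.06  1.81  0.04  0.78 -1.3 ]
rows max 0.174
[[[5.0,-24.5,7.5],[0.0,0.0,-0.174],50.0],[[9.0,-23.5,7.5],[0.0,0.0,-0.174],50.0],[[13.0,-21.5,7.5],[0.0,0.0,-0.174],50.0],[[17.0,-19.0,8.0],[0.0,0.0,-0.174],50.0],[[19.5,-15.5,7.5],[0.0,0.0,-0.174],50.0],[[22.0,-12.0,7.5],[0.0,0.0,-0.174],50.0],[[23.5,-8.0,7.5],[0.0,0.0,-0.174],50.0],[[25.0,-4.0,7.5],[0.0,0.0,-0.174],50.0]]
```

step_arm([
  [[5, -24.5, 7.5], [0, 0, -0.174], 50],
  [[9, -23.5, 7.5], [0, 0, -0.174], 50],
  [[13, -21.5, 7.5], [0, 0, -0.174], 50],
  [[17, -19, 8], [0, 0, -0.174], 50],
  [[19.5, -15.5, 7.5], [0, 0, -0.174], 50],
  [[22, -12, 7.5], [0, 0, -0.174], 50],
  [[23.5, -8, 7.5], [0, 0, -0.174], 50],
  [[25, -4, 7.5], [0, 0, -0.174], 50],
])

```text
clock: 15.55
eef_pos: [0.5353, -0.0038, 0.1591]
eef_rot: [-0.0, 0.762, 0.648, -0.001]
ft_force: [-0.4, 0.7, -1.1]
opening: 0.0555
```

step_arm([
  [[0, 0, 0], [0, 0, 0], 50],
  [[0, 0, 0], [0, 0, 0], 50],
  [[0, 0, 10], [0, 0, 0], 50],
  [[0, 0, 10], [0, 0, 0], 50],
  [[0, 0, 10], [0, 0, 0], 50],
  [[0, 0, 10], [0, 0, 0], 50],
  [[0, 0, 0], [0, 0, 0], 50],
  [[0, 0, 0], [0, 0, 0], 50],
])

```text
clock: 16.55
eef_pos: [0.5358, -0.003, 0.1204]
eef_rot: [0.0, 0.763, 0.646, 0.0]
ft_force: [0.2, 0.8, -1.1]
opening: 0.0557
```

```bash
python3 w.py w7; python3 pl.py .5353 -.0034 .1 1.405 2 50; python3 - <<'E'
from rig import camera
import cv2,numpy as np
from h import *
a=cv2.imread("pics/w7.png")[0:330,150:490]; b=camera("scene")[:,:,::-1]; cv2.imwrite("pics/s7.png",b)
cv2.imwrite("pics/v7.png",np.hstack([cv2.resize(a,None,fx=1.3,fy=1.3)[:420],cv2.resize(b[140:280,235:350],None,fx=3,fy=3,interpolation=cv2.INTER_CUBIC)[:420]][:429]))
T=np.load("pics/w7.npz")["T"]; s=get_state()
q=[.5353,-.0034,-.166]
E
```

```text
t 16.6 pos [ 0.536  -0.003   0.1206] psi 1.4059 open 55.4 F [ 0.8 -0.1 -0.4] j [ 0.15  0.71 -0.38  1.91  0.44  0.6  -0.68]
rows max 0.0
[[[-0.5,-0.5,10.5],[0.0,-0.0,0.0],50.0],[[-0.0,-0.0,10.0],[0.0,-0.0,0.0],50.0]]
```

View pics/v7.png

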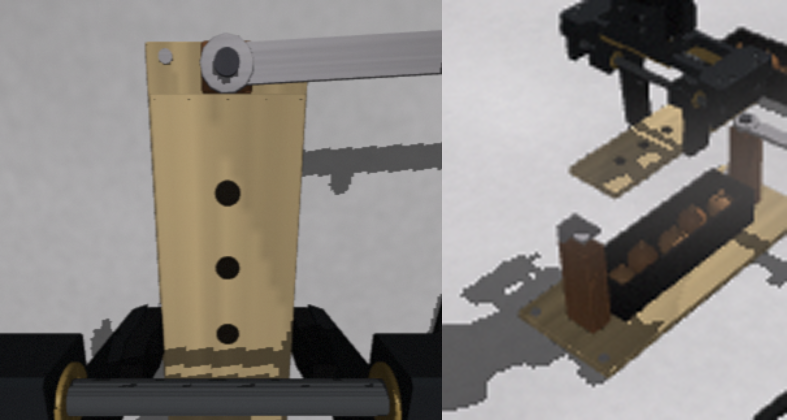

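The wrist view shows the sheet's spots (column 227) in line with the pivot (227,63). The pivot computes to +114.8 mm along the tool, where 114 is expected, so the divider is centred between the posts. Lowering it.

step_arm([
  [[0.5, 0, 15], [0, 0, 0], 50],
  [[0, 0, 18], [0, 0, 0], 50],
  [[0, 0, 18], [0, 0, 0], 50],
  [[0, 0, 18], [0, 0, 0], 50],
  [[0, 0, 15], [0, 0, 0], 50],
  [[0, 0, 10], [0, 0, 0], 50],
  [[0, 0, 5], [0, 0, 0], 50],
  [[0, 0, 0], [0, 0, 0], 50],
])

```text
clock: 17.65
eef_pos: [0.5357, -0.0026, 0.0212]
eef_rot: [0.0, 0.763, 0.646, -0.0]
ft_force: [-0.6, 0.8, -1.0]
opening: 0.0554
```

step_arm([
  [[0, 0, 1], [0, 0, 0], 50],
  [[0, 0, 1], [0, 0, 0], 50],
  [[0, 0, 1], [0, 0, 0], 50],
  [[0, 0, 0.5], [0, 0, 0], 50],
  [[0, 0, 0.5], [0, 0, 0], 50],
  [[0, 0, 0.5], [0, 0, 0], 50],
  [[0, 0, 0], [0, 0, 0], 50],
  [[0, 0, 0], [0, 0, 0], 50],
])

```text
clock: 18.65
eef_pos: [0.5357, -0.0026, 0.0168]
eef_rot: [0.0, 0.763, 0.646, -0.0]
ft_force: [0.1, 0.5, -0.5]
opening: 0.0553
```

step_arm([
  [[0, 0, 0.5], [0, 0, 0], 50],
  [[0, 0, 0.5], [0, 0, 0], 50],
  [[0, 0, 0.5], [0, 0, 0], 50],
  [[0, 0, 0], [0, 0, 0], 50],
  [[0, 0, 0], [0, 0, 0], 50],
  [[0, 0, 0], [0, 0, 0], 50],
  [[0, 0, 0], [0, 0, 0], 50],
  [[0, 0, 0], [0, 0, 0], 50],
])

```text
clock: 19.65
eef_pos: [0.5357, -0.0026, 0.0158]
eef_rot: [0.0, 0.763, 0.646, 0.0]
ft_force: [-1.4, -0.1, 5.6]
opening: 0.0553
```

Contact (5.6 N) at exactly the expected height. Release and rise.

step_arm([
  [[0, 0, 0], [0, 0, 0], 60],
  [[0, 0, 0], [0, 0, 0], 75],
  [[0, 0, 0], [0, 0, 0], 80],
  [[0, 0, 0], [0, 0, 0], 80],
  [[0, 0, -10], [0, 0, 0], 88],
  [[0, 0, -40], [0, 0, 0], 88],
  [[0, 0, -60], [0, 0, 0], 88],
  [[0, 0, -60], [0, 0, 0], 88],
])

```text
clock: 20.65
eef_pos: [0.5353, -0.0027, 0.1876]
eef_rot: [-0.0, 0.763, 0.647, -0.0]
ft_force: [0.7, -0.1, 0.3]
opening: 0.0884
```

```bash
python3 pl.py .465 .26 .22 3.03 10 88
```

```text
t 20.65 pos [ 0.5353 -0.0027  0.1876] psi 1.406 open 88.4 F [ 0.7 -0.1  0.3] j [ 0.2   0.62 -0.45  1.84  0.37  0.76 -0.62]
rows max 0.162
[[[25.0,-11.0,-3.0],[-0.0,-0.0,-0.162],88.0],[[26.0,-7.5,-3.5],[-0.0,-0.0,-0.162],88.0],[[27.0,-2.5,-3.0],[-0.0,-0.0,-0.162],88.0],[[27.0,1.5,-3.5],[-0.0,-0.0,-0.162],88.0],[[27.0,6.0,-3.0],[-0.0,-0.0,-0.162],88.0],[[25.0,10.0,-3.5],[-0.0,-0.0,-0.162],88.0],[[23.0,14.5,-3.0],[-0.0,-0.0,-0.162],88.0],[[21.0,17.5,-3.5],[-0.0,-0.0,-0.162],88.0],[[17.5,20.5,-3.0],[-0.0,-0.0,-0.162],88.0],[[14.0,23.5,-3.5],[-0.0,-0.0,-0.162],88.0]]
```

```bash
python3 pl.py .490 .333 .2 3.03 11 88
```

```text
t 20.65 pos [ 0.5353 -0.0027  0.1876] psi 1.406 open 88.4 F [ 0.7 -0.1  0.3] j [ 0.2   0.62 -0.45  1.84  0.37  0.76 -0.62]
rows max 0.148
[[[29.5,-9.0,-1.0],[-0.0,-0.0,-0.148],88.0],[[30.5,-4.5,-1.0],[-0.0,-0.0,-0.148],88.0],[[30.5,-0.5,-1.5],[-0.0,-0.0,-0.148],88.0],[[30.5,4.5,-1.0],[-0.0,-0.0,-0.148],88.0],[[29.5,9.0,-1.0],[-0.0,-0.0,-0.148],88.0],[[28.0,13.5,-1.0],[-0.0,-0.0,-0.148],88.0],[[25.5,17.0,-1.5],[-0.0,-0.0,-0.148],88.0],[[23.0,20.5,-1.0],[-0.0,-0.0,-0.148],88.0],[[19.5,24.0,-1.0],[-0.0,-0.0,-0.148],88.0],[[15.5,26.5,-1.0],[-0.0,-0.0,-0.148],88.0],[[12.0,28.5,-1.5],[-0.0,-0.0,-0.148],88.0]]
```

step_arm([
  [[29.5, -9, -1], [0, 0, -0.148], 88],
  [[30.5, -4.5, -1], [0, 0, -0.148], 88],
  [[30.5, -0.5, -1.5], [0, 0, -0.148], 88],
  [[30.5, 4.5, -1], [0, 0, -0.148], 88],
  [[29.5, 9, -1], [0, 0, -0.148], 88],
  [[28, 13.5, -1], [0, 0, -0.148], 88],
  [[25.5, 17, -1.5], [0, 0, -0.148], 88],
  [[23, 20.5, -1], [0, 0, -0.148], 88],
])

```text
clock: 21.65
eef_pos: [0.5025, 0.2422, 0.195]
eef_rot: [0.0, 0.27, 0.963, -0.0]
ft_force: [0.5, 1.8, 0.1]
opening: 0.0882
```

step_arm([
  [[19.5, 24, -1], [0, 0, -0.148], 88],
  [[15.5, 26.5, -1], [0, 0, -0.148], 88],
  [[12, 28.5, -1], [0, 0, -0.148], 88],
  [[0, 0, 0], [0, 0, 0], 88],
  [[0, 0, 0], [0, 0, 0], 88],
  [[0, 0, 0], [0, 0, 0], 88],
  [[0, 0, 0], [0, 0, 0], 88],
  [[0, 0, 0], [0, 0, 0], 88],
])

```text
clock: 22.65
eef_pos: [0.4907, 0.3327, 0.1973]
eef_rot: [0.0, 0.054, 0.999, -0.0]
ft_force: [0.3, 0.1, -0.1]
opening: 0.0882
```

```bash
python3 w.py w8; python3 pl.py .49 .333 .2 3.03 2 88; python3 - <<'E'
from seg import *
im=cv2.imread("pics/w8.png"); n="w8"; T=np.load("pics/w8.npz")["T"]
g=im.max(2); m=((g<60)).astype(np.uint8)*255; m[215:]=0
m=cv2.morphologyEx(m,cv2.MORPH_CLOSE,np.ones((7,7)))
for c in sorted(cv2.findContours(m,0,2)[0],key=cv2.contourArea)[-3:]:
    W=np.array([ray("wrist",p,.042,T)[:2] for p in c[:,0]],np.float32)*1000
    print(cv2.boundingRect(c),cv2.contourArea(c),cv2.minAreaRect(W))
cv2.imwrite("pics/v8.png",cv2.resize(im[60:260,200:450],None,fx=3,fy=3,interpolation=cv2.INTER_CUBIC))
E
```

```text
t 22.7 pos [0.4906 0.3329 0.1973] psi 3.0332 open 87.9 F [-0.9 -1.4  0.8] j [-0.21  0.77 -0.87  1.65  0.67  1.04  0.18]
rows max 0.002
[[[0.5,0.0,-1.5],[-0.0,0.0,0.002],88.0],[[0.0,0.0,-1.0],[-0.0,0.0,0.002],88.0]]
(0, 198, 162, 17) 930.0 ((492.20343017578125, 12.740249633789062), (208.91619873046875, 21.64969253540039), 83.77881622314453)
(616, 129, 24, 86) 1180.5 ((528.6326293945312, 704.4771118164062), (113.76922607421875, 28.188169479370117), 12.09861946105957)
(301, 96, 48, 119) 5188.0 ((466.00347900390625, 333.3800354003906), (54.826499938964844, 143.60430908203125), 83.3892822265625)
```

View pics/v8.png

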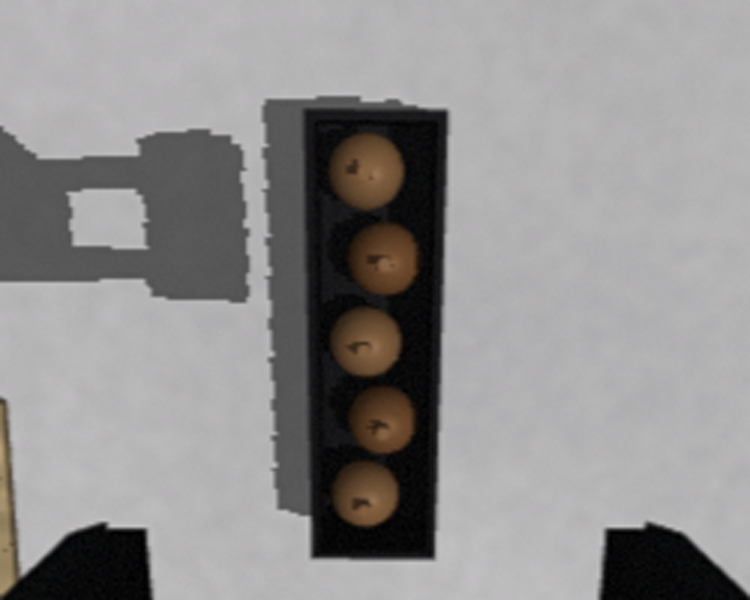

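Tray seen clear: rim corners at crop (304,109), (448,111), (312,557), (435,557).

```bash
python3 - <<'E'
from h import *
T=np.load("pics/w8.npz")["T"]
c=[(304,109),(448,111),(435,557),(312,557)]
W=np.array([ray("wrist",(np.array(p)+.5)/3-.5+[200,60],.042,T)[:2] for p in c])*1000
print(W.round(1),W.mean(0).round(1)); d=lambda i,j:W[j]-W[i]
for i,j in((0,3),(1,2),(0,1),(3,2)): v=d(i,j);print(np.hypot(*v).round(1),np.arctan2(v[1],v[0]).round(4))
E
```

```text
[[391.8 314.9]
 [398.5 369.4]
 [584.6 348. ]
 [578.6 293.3]] [488.4 331.4]
188.0 -0.1152
187.3 -0.1146
54.9 1.4487
55.0 1.4624
```

step_arm([
  [[1.5, -1.5, 25], [0, 0, 0.007], 88],
  [[0, 0, 40], [0, 0, 0], 88],
  [[0, 0, 45], [0, 0, 0], 88],
  [[0, 0, 45], [0, 0, 0], 88],
  [[0, 0, 35], [0, 0, 0], 88],
  [[0, 0, 20], [0, 0, 0], 88],
  [[0, 0, 8], [0, 0, 0], 88],
  [[0, 0, 4], [0, 0, 0], 88],
])

```text
clock: 23.7
eef_pos: [0.4893, 0.3326, -0.0242]
eef_rot: [0.0, 0.057, 0.998, 0.001]
ft_force: [0.1, -0.4, 0.6]
opening: 0.0877
```

step_arm([
  [[0, 0, 0], [0, 0, 0], 88],
  [[0, 0, 0], [0, 0, 0], 70],
  [[0, 0, 0], [0, 0, 0], 50],
  [[0, 0, 0], [0, 0, 0], 50],
  [[0, 0, 0], [0, 0, 0], 50],
  [[0, 0, 0], [0, 0, 0], 50],
  [[0, 0, 0], [0, 0, 0], 50],
  [[0, 0, 0], [0, 0, 0], 50],
])

```text
clock: 24.7
eef_pos: [0.4889, 0.3321, -0.0245]
eef_rot: [0.0, 0.057, 0.998, 0.0]
ft_force: [-1.0, -0.6, 3.9]
opening: 0.0555
```

Tray gripped at 55.5 mm. Lift.

step_arm([
  [[0, 0, -5], [0, 0, 0], 50],
  [[0, 0, -15], [0, 0, 0], 50],
  [[0, 0, -30], [0, 0, 0], 50],
  [[0, 0, -40], [0, 0, 0], 50],
  [[0, 0, -40], [0, 0, 0], 50],
  [[0, 0, -30], [0, 0, 0], 50],
  [[0, 0, -14], [0, 0, 0], 50],
  [[0, 0, 0], [0, 0, 0], 50],
])

```text
clock: 25.7
eef_pos: [0.489, 0.332, 0.1499]
eef_rot: [0.0, 0.057, 0.998, 0.0]
ft_force: [0.1, 0.1, -3.9]
opening: 0.0556
```

```bash
python3 pl.py .5357 -.0026 .15 1.406 11 50
```

```text
t 25.7 pos [0.489  0.332  0.1499] psi 3.0267 open 55.6 F [ 0.1  0.1 -3.9] j [-0.23  0.82 -0.82  1.71  0.73  0.94  0.12]
rows max 0.147
[[[-7.5,-29.5,-0.0],[0.0,0.0,0.147],50.0],[[-12.0,-28.5,-0.0],[0.0,0.0,0.147],50.0],[[-16.0,-26.0,-0.0],[0.0,0.0,0.147],50.0],[[-20.0,-23.5,-0.0],[0.0,0.0,0.147],50.0],[[-23.0,-20.5,-0.0],[0.0,0.0,0.147],50.0],[[-25.5,-17.0,-0.0],[0.0,0.0,0.147],50.0],[[-28.0,-13.0,-0.0],[0.0,0.0,0.147],50.0],[[-29.5,-9.0,-0.0],[0.0,0.0,0.147],50.0],[[-30.0,-4.0,-0.0],[0.0,0.0,0.147],50.0],[[-31.0,0.0,-0.0],[0.0,0.0,0.147],50.0],[[-30.5,4.5,-0.0],[0.0,0.0,0.147],50.0]]
```

step_arm([
  [[-7.5, -29.5, 0], [0, 0, 0.147], 50],
  [[-12, -28.5, 0], [0, 0, 0.147], 50],
  [[-16, -26, 0], [0, 0, 0.147], 50],
  [[-20, -23.5, 0], [0, 0, 0.147], 50],
  [[-23, -20.5, 0], [0, 0, 0.147], 50],
  [[-25.5, -17, 0], [0, 0, 0.147], 50],
  [[-28, -13, 0], [0, 0, 0.147], 50],
  [[-29.5, -9, 0], [0, 0, 0.147], 50],
])

```text
clock: 26.7
eef_pos: [0.5217, 0.0869, 0.1479]
eef_rot: [-0.001, 0.603, 0.797, -0.001]
ft_force: [0.7, -0.4, -2.5]
opening: 0.0557
```

step_arm([
  [[-30, -4, 0], [0, 0, 0.147], 50],
  [[-31, 0, 0], [0, 0, 0.147], 50],
  [[-30.5, 4.5, 0], [0, 0, 0.147], 50],
  [[0, 0, 0], [0, 0, 0], 50],
  [[0, 0, 0], [0, 0, 0], 50],
  [[0, 0, 0], [0, 0, 0], 50],
  [[0, 0, 0], [0, 0, 0], 50],
  [[0, 0, 0], [0, 0, 0], 50],
])

```text
clock: 27.7
eef_pos: [0.5353, -0.0023, 0.1493]
eef_rot: [-0.0, 0.761, 0.648, 0.0]
ft_force: [0.2, -0.6, -3.7]
opening: 0.0558
```

```bash
python3 w.py w9; python3 pl.py .5357 -.0026 .1 1.406 4 50; python3 - <<'E'
import cv2,numpy as np
from h import *
im=cv2.imread("pics/w9.png"); T=np.load("pics/w9.npz")["T"]
g=im.max(2).astype(int)
# tray far end: rows dark in columns near centre
col=g[:200,300:350].mean(1); print("rows",[(r,int(col[r])) for r in range(0,130,4)])
for r in(90,110,130): print(r,"dark cols",np.where(g[r,200:450]<55)[0][[0,-1]]+200)
s=get_state()
E
```

```text
t 27.75 pos [ 0.5353 -0.0025  0.1493] psi 1.4106 open 55.8 F [ 0.1 -0.1 -2.8] j [ 0.18  0.67 -0.43  1.88  0.43  0.68 -0.67]
rows max 0.001
[[[-0.0,0.0,12.5],[0.0,-0.0,0.001],50.0],[[-0.0,0.0,12.0],[0.0,-0.0,0.001],50.0],[[-0.0,0.5,12.5],[0.0,-0.0,0.001],50.0],[[-0.0,-0.0,12.5],[0.0,-0.0,0.001],50.0]]
rows [(0, 224), (4, 225), (8, 226), (12, 227), (16, 226), (20, 227), (24, 227), (28, 226), (32, 226), (36, 226), (40, 207), (44, 192), (48, 195), (52, 168), (56, 163), (60, 158), (64, 45), (68, 46), (72, 46), (76, 9), (80, 9), (84, 12), (88, 20), (92, 46), (96, 92), (100, 127), (104, 137), (108, 146), (112, 154), (116, 153), (120, 147), (124, 144), (128, 138)]
90 dark cols [255 394]
110 dark cols [257 393]
130 dark cols [258 392]
```

The tray end computes to the same offset as the sheet did, so it is centred. Lowering onto the divider.

step_arm([
  [[0, 0.5, 15], [0, 0, 0.005], 50],
  [[0, 0, 20], [0, 0, 0], 50],
  [[0, 0, 20], [0, 0, 0], 50],
  [[0, 0, 20], [0, 0, 0], 50],
  [[0, 0, 16], [0, 0, 0], 50],
  [[0, 0, 10], [0, 0, 0], 50],
  [[0, 0, 6], [0, 0, 0], 50],
  [[0, 0, 2], [0, 0, 0], 50],
])

```text
clock: 28.75
eef_pos: [0.536, -0.0029, 0.0402]
eef_rot: [0.0, 0.763, 0.646, 0.0]
ft_force: [0.1, -1.0, -2.4]
opening: 0.0558
```

step_arm([
  [[0, 0, 0], [0, 0, 0], 50],
  [[0, 0, 1], [0, 0, 0], 50],
  [[0, 0, 1], [0, 0, 0], 50],
  [[0, 0, 0.5], [0, 0, 0], 50],
  [[0, 0, 0.5], [0, 0, 0], 50],
  [[0, 0, 0.5], [0, 0, 0], 50],
  [[0, 0, 0], [0, 0, 0], 50],
  [[0, 0, 0], [0, 0, 0], 50],
])

```text
clock: 29.75
eef_pos: [0.5358, -0.0029, 0.0368]
eef_rot: [0.0, 0.763, 0.646, -0.0]
ft_force: [0.1, 0.2, -3.3]
opening: 0.0558
```

step_arm([
  [[0, 0, 0.5], [0, 0, 0], 50],
  [[0, 0, 0.5], [0, 0, 0], 50],
  [[0, 0, 0.5], [0, 0, 0], 50],
  [[0, 0, 0.5], [0, 0, 0], 50],
  [[0, 0, 0], [0, 0, 0], 50],
  [[0, 0, 0], [0, 0, 0], 50],
  [[0, 0, 0], [0, 0, 0], 50],
  [[0, 0, 0], [0, 0, 0], 50],
])

```text
clock: 30.75
eef_pos: [0.5359, -0.0029, 0.0355]
eef_rot: [0.0, 0.763, 0.646, 0.0]
ft_force: [-2.8, 1.2, 5.6]
opening: 0.0552
```

Contact at exactly the expected 35.5 mm. Release and rise.

step_arm([
  [[0, 0, 0], [0, 0, 0], 60],
  [[0, 0, 0], [0, 0, 0], 75],
  [[0, 0, 0], [0, 0, 0], 80],
  [[0, 0, 0], [0, 0, 0], 80],
  [[0, 0, -10], [0, 0, 0], 84],
  [[0, 0, -40], [0, 0, 0], 84],
  [[0, 0, -60], [0, 0, 0], 84],
  [[0, 0, -60], [0, 0, 0], 84],
])

```text
clock: 31.75
eef_pos: [0.5354, -0.0029, 0.2071]
eef_rot: [-0.0, 0.763, 0.646, -0.0]
ft_force: [1.5, -0.4, 0.2]
opening: 0.084
```

```bash
python3 w.py w10; python3 - <<'E'
from h import *
import cv2
s=get_state();print(s["clock"],s["eef_pos"])
T=np.load("pics/w10.npz")["T"]; q=[.5357,-.0027,-.165]
im=cv2.imread("pics/w10.png"); print("pred rim px",proj("wrist",place(q,[[.028,.095,.102],[-.028,.095,.102],[-.028,-.095,.102],[.028,-.095,.102]]),T).round(0).tolist())
g=im.max(2)
for r in(100,140,180): d=np.where(g[r,200:450]<55)[0]+200; print(r,d.min(),d.max())
L=np.array([-.114,0]) 
for th in(1.60,1.62,1.64):
    p=place(q,[[.114*np.sin(th),.114-.114*np.cos(th),.148]])[0]; print(th,p.round(4),proj("scene",p).round(1).tolist(),proj("side",p).round(1).tolist())
E
```

```text
31.8 [ 0.54004768 -0.00169253  0.21452067]
pred rim px [[354.0, 93.0], [296.0, 93.0], [301.0, 266.0], [349.0, 266.0]]
100 298 353
140 298 351
180 299 350
1.6 [0.6674 0.0943 0.148 ] [[368.6, 184.4]] [[280.8, 203.4]]
1.62 [0.6677 0.0966 0.148 ] [[369.0, 184.1]] [[280.1, 203.8]]
1.64 [0.6679 0.0988 0.148 ] [[369.5, 183.7]] [[279.4, 204.2]]
```

The stacked tray outline matches the prediction (columns 298–353 against 296–354 predicted). The stud is at (0.6677, 0.0966), angle 1.62. I move above it, jaws tangential to the swing.

```bash
python3 pl.py .6677 .0966 .20 3.026 10 60
```

```text
t 31.8 pos [ 0.54   -0.0017  0.2145] psi 1.405 open 83.9 F [1.3 0.1 3.3] j [ 0.22  0.59 -0.49  1.81  0.37  0.82 -0.62]
rows max 0.162
[[[12.0,11.0,1.5],[0.001,0.001,-0.162],60.0],[[9.5,12.5,2.0],[0.001,0.001,-0.162],60.0],[[8.0,14.5,1.5],[0.001,0.001,-0.162],60.0],[[5.0,15.0,1.5],[0.001,0.001,-0.162],60.0],[[3.0,16.0,1.5],[0.001,0.001,-0.162],60.0],[[0.0,16.0,1.5],[0.001,0.001,-0.162],60.0],[[-2.0,16.0,2.0],[0.001,0.001,-0.162],60.0],[[-5.0,15.0,1.5],[0.001,0.001,-0.162],60.0],[[-7.5,14.5,1.5],[0.001,0.001,-0.162],60.0],[[-9.5,13.0,1.5],[0.001,0.001,-0.162],60.0]]
```

step_arm([
  [[12, 11, 0], [0, 0, -0.162], 60],
  [[9.5, 12.5, 0], [0, 0, -0.162], 60],
  [[8, 14.5, 0], [0, 0, -0.162], 60],
  [[5, 15, 0], [0, 0, -0.162], 60],
  [[3, 16, 0], [0, 0, -0.162], 40],
  [[0, 16, 0], [0, 0, -0.162], 30],
  [[-2, 16, 0], [0, 0, -0.162], 30],
  [[-5, 15, 0], [0, 0, -0.162], 30],
])

```text
clock: 32.8
eef_pos: [0.6378, 0.0756, 0.2051]
eef_rot: [0.0, 0.216, 0.976, -0.0]
ft_force: [-0.8, 0.4, -0.9]
opening: 0.0296
```

step_arm([
  [[-7.5, 14.5, 0], [0, 0, -0.162], 30],
  [[-9.5, 13, 0], [0, 0, -0.162], 30],
  [[0, 0, 20], [0, 0, 0], 30],
  [[0, 0, 20], [0, 0, 0], 30],
  [[0, 0, 5], [0, 0, 0], 30],
  [[0, 0, 0], [0, 0, 0], 30],
  [[0, 0, 0], [0, 0, 0], 30],
  [[0, 0, 0], [0, 0, 0], 30],
])

```text
clock: 33.8
eef_pos: [0.6637, 0.0955, 0.1606]
eef_rot: [0.001, 0.059, 0.998, 0.0]
ft_force: [-0.9, 0.3, 0.3]
opening: 0.03
```

```bash
python3 pl.py .6677 .0966 .084 3.026 5 30; python3 w.py w11; python3 - <<'E'
import cv2
from h import *
im=cv2.imread("pics/w11.png"); T=np.load("pics/w11.npz")["T"]
q=[.5357,-.0027,-.165]
th=1.62; P=place(q,[[.114*np.sin(th),.114-.114*np.cos(th),.148],[.244*np.sin(th),.114-.244*np.cos(th),.112],[0,.114,.112]]); print(proj("wrist",P,T).round(0).tolist())
cv2.imwrite("pics/v11.png",im)
E
```

```text
t 33.8 pos [0.6637 0.0955 0.1606] psi 3.0245 open 30.0 F [-0.9  0.3  0.3] j [ 0.2   0.92 -0.86  1.44  0.73  1.12  0.66]
rows max 0.0
[[[-1.0,0.5,15.5],[0.0,0.0,-0.0],30.0],[[-0.5,0.0,15.0],[0.0,0.0,-0.0],30.0],[[-1.0,0.5,15.5],[0.0,0.0,-0.0],30.0],[[-0.5,0.0,15.5],[0.0,0.0,-0.0],30.0],[[-1.0,0.5,15.0],[0.0,0.0,-0.0],30.0]]
[[328.0, 225.0], [328.0, 330.0], [328.0, 67.0]]
```

```bash
python3 - <<'E'
import cv2,numpy as np
im=cv2.imread("pics/w11.png")
for r in(67,100,130,160,190,205,215,225,235): print(r," ".join(f"{c}:{im[r,c].max()-0}/{int(im[r,c].max())-int(im[r,c].min())}" for c in range(292,366,4)))
E
```

```text
67 292:87/46 296:29/11 300:29/2 304:3/2 308:13/4 312:143/5 316:118/4 320:70/6 324:67/7 328:70/6 332:68/6 336:146/4 340:158/4 344:159/18 348:177/61 352:174/60 356:173/59 360:190/13 364:201/2
100 292:21/0 296:23/2 300:28/2 304:10/4 308:42/15 312:166/57 316:163/28 320:158/4 324:159/5 328:156/4 332:156/5 336:164/4 340:169/59 344:168/58 348:168/57 352:169/58 356:167/55 360:203/2 364:204/1
130 292:82/29 296:170/58 300:170/59 304:169/58 308:170/58 312:169/58 316:140/42 320:76/2 324:89/3 328:86/2 332:89/2 336:163/4 340:165/58 344:161/56 348:168/55 352:171/59 356:201/2 360:203/2 364:202/2
160 292:112/0 296:200/1 300:201/2 304:200/2 308:204/1 312:203/2 316:201/1 320:76/2 324:75/2 328:76/3 332:73/2 336:75/3 340:202/2 344:202/1 348:204/2 352:204/0 356:205/1 360:205/1 364:205/2
190 292:98/1 296:206/1 300:204/2 304:199/1 308:202/2 312:203/1 316:204/1 320:72/1 324:74/3 328:74/2 332:75/3 336:75/2 340:206/1 344:203/1 348:205/2 352:205/2 356:203/1 360:204/1 364:204/2
205 292:100/1 296:208/1 300:208/2 304:209/2 308:208/2 312:211/2 316:209/2 320:51/1 324:53/0 328:57/2 332:54/1 336:50/2 340:207/2 344:206/1 348:209/2 352:208/1 356:207/1 360:208/2 364:210/2
215 292:98/0 296:206/0 300:206/1 304:208/2 308:210/3 312:209/3 316:211/2 320:53/1 324:77/2 328:79/2 332:80/3 336:53/2 340:209/2 344:207/1 348:207/2 352:206/2 356:209/3 360:208/2 364:207/2
225 292:102/0 296:183/2 300:209/2 304:211/2 308:211/2 312:205/2 316:206/1 320:72/1 324:77/2 328:76/2 332:73/1 336:72/1 340:196/2 344:211/1 348:210/1 352:209/3 356:208/2 360:212/2 364:160/1
235 292:102/2 296:178/1 300:209/2 304:206/0 308:204/1 312:206/2 316:208/2 320:154/4 324:154/4 328:154/4 332:157/4 336:161/5 340:104/1 344:104/1 348:103/1 352:87/5 356:51/19 360:47/27 364:37/19
```

The bar spans columns 318–338 (centre 328), exactly as predicted, so the stud lies between the fingers. Descend to straddle it.

step_arm([
  [[-4, 1, 8], [0, 0, 0], 30],
  [[0, 0, 14], [0, 0, 0], 30],
  [[0, 0, 16], [0, 0, 0], 30],
  [[0, 0, 16], [0, 0, 0], 30],
  [[0, 0, 12], [0, 0, 0], 30],
  [[0, 0, 8], [0, 0, 0], 30],
  [[0, 0, 2], [0, 0, 0], 30],
  [[0, 0, 0], [0, 0, 0], 30],
])

```text
clock: 34.85
eef_pos: [0.6676, 0.096, 0.0841]
eef_rot: [0.0, 0.058, 0.998, 0.0]
ft_force: [-0.3, 0.5, 0.1]
opening: 0.03
```

```bash
cat > arc.py <<'E'
# rows that carry the tool around the pivot: th (bar angle the tool centre stands at) from a to b, n rows
import sys
from h import *
q=[.5357,-.0027,-.165]
def arc(b,n,op=30):
    s=get_state(); w,x,y,z=s["eef_rot"]; M=R.from_quat([x,y,z,w]).as_matrix(); p=s["eef_pos"]
    pv=place(q,[[0,.114,0]])[0]; d=p[:2]-pv[:2]; r=np.hypot(*d); a=np.arctan2(d[1],d[0])-q[2]+np.pi/2
    psi=np.arctan2(M[1,0],M[0,0]); print("t",round(s["clock"],2),"z",p[2].round(4),"r",r.round(4),"th",a.round(4),"psi-ideal",round(float(psi-(q[2]+np.pi/2+a)),4),"F",s["ft_force"].round(1))
    A=M.copy();acc=p.copy();out=[]
    psi_t=q[2]+np.pi/2+b; dpsi=(psi_t-psi+np.pi)%(2*np.pi)-np.pi
    for i in range(n):
        th=a+(b-a)*(i+1)/n; rr=r+(.114-r)*(i+1)/n; ph=th+q[2]-np.pi/2
        t=np.array([pv[0]+rr*np.cos(ph),pv[1]+rr*np.sin(ph),p[2]])-acc
        t=np.round(2000*A.T@t)/2; acc=acc+A@t/1000; g=round(-dpsi/n,3)
        out.append([t.tolist(),[0,0,g],op]); A=A@R.from_rotvec([0,0,g]).as_matrix()
    print(str(out).replace(" ",""))
if __name__=="__main__": arc(float(sys.argv[1]),int(sys.argv[2]))
E
python3 arc.py 0.8 16
```

```text
t 34.85 z 0.0841 r 0.114 th 1.615 psi-ideal 0.004 F [-0.3  0.5  0.1]
[[[0.0,-6.0,-0.0],[0,0,np.float64(0.051)],30],[[0.5,-5.5,-0.0],[0,0,np.float64(0.051)],30],[[0.0,-6.0,-0.0],[0,0,np.float64(0.051)],30],[[0.0,-5.5,-0.0],[0,0,np.float64(0.051)],30],[[0.5,-6.0,-0.0],[0,0,np.float64(0.051)],30],[[0.0,-6.0,-0.0],[0,0,np.float64(0.051)],30],[[0.0,-5.5,-0.0],[0,0,np.float64(0.051)],30],[[0.5,-6.0,-0.0],[0,0,np.float64(0.051)],30],[[0.0,-6.0,-0.0],[0,0,np.float64(0.051)],30],[[0.0,-5.5,-0.0],[0,0,np.float64(0.051)],30],[[0.5,-6.0,-0.0],[0,0,np.float64(0.051)],30],[[0.0,-5.5,-0.0],[0,0,np.float64(0.051)],30],[[0.0,-6.0,-0.0],[0,0,np.float64(0.051)],30],[[0.5,-6.0,-0.0],[0,0,np.float64(0.051)],30],[[0.0,-5.5,-0.0],[0,0,np.float64(0.051)],30],[[0.0,-6.0,-0.0],[0,0,np.float64(0.051)],30]]
```

step_arm([
  [[0, -6, 0], [0, 0, 0.051], 30],
  [[0.5, -5.5, 0], [0, 0, 0.051], 30],
  [[0, -6, 0], [0, 0, 0.051], 30],
  [[0, -5.5, 0], [0, 0, 0.051], 30],
  [[0.5, -6, 0], [0, 0, 0.051], 30],
  [[0, -6, 0], [0, 0, 0.051], 30],
  [[0, -5.5, 0], [0, 0, 0.051], 30],
  [[0.5, -6, 0], [0, 0, 0.051], 30],
])

```text
clock: 35.85
eef_pos: [0.6535, 0.0537, 0.0846]
eef_rot: [0.001, 0.26, 0.966, 0.002]
ft_force: [1.4, 1.7, -3.1]
opening: 0.0297
```

```bash
sed -i 's/round(-dpsi\/n,3)/float(round(-dpsi\/n,3))/' arc.py; python3 arc.py 0.5 12
```

```text
t 35.85 z 0.0846 r 0.1138 th 1.221 psi-ideal -0.0109 F [ 1.4  1.7 -3.1]
[[[0.0,-7.0,-0.0],[0,0,0.059],30],[[0.0,-6.5,-0.0],[0,0,0.059],30],[[0.5,-7.0,-0.0],[0,0,0.059],30],[[-0.0,-7.0,-0.0],[0,0,0.059],30],[[0.0,-6.5,-0.0],[0,0,0.059],30],[[0.5,-7.0,-0.0],[0,0,0.059],30],[[-0.0,-7.0,-0.0],[0,0,0.059],30],[[0.0,-6.5,-0.0],[0,0,0.059],30],[[0.5,-7.0,-0.0],[0,0,0.059],30],[[-0.0,-7.0,-0.0],[0,0,0.059],30],[[0.0,-6.5,-0.5],[0,0,0.059],30],[[0.5,-7.0,0.0],[0,0,0.059],30]]
```

step_arm([
  [[0, -7, 0], [0, 0, 0.059], 30],
  [[0, -6.5, 0], [0, 0, 0.059], 30],
  [[0.5, -7, 0], [0, 0, 0.059], 30],
  [[0, -7, 0], [0, 0, 0.059], 30],
  [[0, -6.5, 0], [0, 0, 0.059], 30],
  [[0.5, -7, 0], [0, 0, 0.059], 30],
  [[0, -7, 0], [0, 0, 0.059], 30],
  [[0, -6.5, 0], [0, 0, 0.059], 30],
])

```text
clock: 36.85
eef_pos: [0.6168, 0.0145, 0.0848]
eef_rot: [0.001, 0.478, 0.878, 0.002]
ft_force: [0.2, 1.8, -0.2]
opening: 0.0302
```

```bash
python3 arc.py 0.2 9
```

```text
t 36.85 z 0.0848 r 0.1139 th 0.7445 psi-ideal -0.0063 F [ 0.2  1.8 -0.2]
[[[0.0,-7.0,-0.0],[0,0,0.06],30],[[0.5,-7.0,-0.0],[0,0,0.06],30],[[-0.0,-6.5,-0.0],[0,0,0.06],30],[[0.0,-7.0,-0.0],[0,0,0.06],30],[[0.5,-7.0,-0.0],[0,0,0.06],30],[[-0.0,-7.0,-0.0],[0,0,0.06],30],[[0.0,-6.5,-0.0],[0,0,0.06],30],[[0.5,-7.0,-0.0],[0,0,0.06],30],[[-0.0,-7.0,-0.0],[0,0,0.06],30]]
```

step_arm([
  [[0, -7, 0], [0, 0, 0.06], 30],
  [[0.5, -7, 0], [0, 0, 0.06], 30],
  [[0, -6.5, 0], [0, 0, 0.06], 30],
  [[0, -7, 0], [0, 0, 0.06], 30],
  [[0.5, -7, 0], [0, 0, 0.06], 30],
  [[0, -7, 0], [0, 0, 0.06], 30],
  [[0, -6.5, 0], [0, 0, 0.06], 30],
  [[0.5, -7, 0], [0, 0, 0.06], 30],
])

```text
clock: 37.85
eef_pos: [0.5665, -0.0039, 0.085]
eef_rot: [0.001, 0.674, 0.739, 0.002]
ft_force: [1.4, 1.1, -0.1]
opening: 0.0307
```

```bash
python3 arc.py -0.02 7; python3 w.py w12
```

```text
t 37.85 z 0.085 r 0.1143 th 0.2707 psi-ideal -0.0128 F [ 1.4  1.1 -0.1]
[[[0.0,-4.5,-0.0],[0,0,0.04],30],[[0.0,-5.0,-0.0],[0,0,0.04],30],[[0.5,-4.5,-0.0],[0,0,0.04],30],[[-0.0,-5.0,-0.0],[0,0,0.04],30],[[-0.0,-4.5,-0.0],[0,0,0.04],30],[[0.0,-5.0,-0.0],[0,0,0.04],30],[[0.0,-4.5,-0.0],[0,0,0.04],30]]
```

step_arm([
  [[0, -5, 0], [0, 0, 0.04], 30],
  [[0, -5, 0], [0, 0, 0.04], 30],
  [[0.5, -5, 0], [0, 0, 0.04], 30],
  [[0, -4.5, 0], [0, 0, 0.04], 30],
  [[0, -4, 0], [0, 0, 0.035], 30],
  [[0, -3, 0], [0, 0, 0.03], 30],
  [[0, -2, 0], [0, 0, 0.02], 30],
  [[0, 0, 0], [0, 0, 0], 30],
])

```text
clock: 38.9
eef_pos: [0.5354, -0.0049, 0.0837]
eef_rot: [-0.0, 0.758, 0.652, -0.0]
ft_force: [1.2, 0.6, 0.7]
opening: 0.0301
```

```bash
python3 arc.py -0.05 6
```

```text
t 38.9 z 0.0837 r 0.1162 th 0.0008 psi-ideal 0.0132 F [1.2 0.6 0.7]
[[[0.5,-1.0,0.0],[0,0,0.011],30],[[0.5,-1.0,0.0],[0,0,0.011],30],[[0.0,-1.0,0.0],[0,0,0.011],30],[[0.5,-1.0,0.0],[0,0,0.011],30],[[0.5,-1.0,0.0],[0,0,0.011],30],[[0.5,-1.0,0.0],[0,0,0.011],30]]
```

step_arm([
  [[0.5, -1, 0], [0, 0, 0.013], 30],
  [[0.5, -1, 0], [0, 0, 0], 30],
  [[0, -1, 0], [0, 0, 0], 30],
  [[0, -1, 0], [0, 0, 0], 30],
  [[0, -0.5, 0], [0, 0, 0], 30],
  [[0, 0, 0], [0, 0, 0], 30],
  [[0, 0, 0], [0, 0, 0], 30],
  [[0, 0, 0], [0, 0, 0], 30],
])

```text
clock: 39.9
eef_pos: [0.5315, -0.0029, 0.0838]
eef_rot: [-0.0, 0.763, 0.647, -0.0]
ft_force: [1.3, -1.8, 0.1]
opening: 0.03
```

```bash
python3 arc.py -0.06 2
```

```text
t 39.9 z 0.0838 r 0.115 th -0.036 psi-ideal 0.0373 F [ 1.3 -1.8  0.1]
[[[0.5,-1.5,0.0],[0,0,0.031],30],[[0.5,-1.0,0.0],[0,0,0.031],30]]
```

step_arm([
  [[0, -0.5, 0], [0, 0, 0], 30],
  [[0, -0.5, 0], [0, 0, 0], 30],
  [[0, -0.5, 0], [0, 0, 0], 30],
  [[0, -0.5, 0], [0, 0, 0], 30],
  [[0, -0.5, 0], [0, 0, 0], 30],
  [[0, 0, 0], [0, 0, 0], 30],
  [[0, 0, 0], [0, 0, 0], 30],
  [[0, 0, 0], [0, 0, 0], 30],
])

```text
clock: 40.9
eef_pos: [0.5291, -0.0027, 0.0838]
eef_rot: [-0.0, 0.763, 0.647, -0.0]
ft_force: [1.7, -2.5, -0.4]
opening: 0.0299
```

step_arm([
  [[0, -0.5, 0], [0, 0, 0], 30],
  [[0, -0.5, 0], [0, 0, 0], 30],
  [[0, -0.5, 0], [0, 0, 0], 30],
  [[0, -0.5, 0], [0, 0, 0], 30],
  [[0, 0, 0], [0, 0, 0], 30],
  [[0, 0, 0], [0, 0, 0], 30],
  [[0, 0, 0], [0, 0, 0], 30],
  [[0, 0, 0], [0, 0, 0], 30],
])

```text
clock: 41.9
eef_pos: [0.5291, -0.0026, 0.0839]
eef_rot: [0.001, 0.763, 0.647, 0.001]
ft_force: [4.7, -2.9, -4.8]
opening: 0.0296
```

The tool stopped advancing while the force rises, which looks like the stop. One slightly firmer push to confirm.

step_arm([
  [[0, -1, 0], [0, 0, 0], 30],
  [[0, -1, 0], [0, 0, 0], 30],
  [[0, -1, 0], [0, 0, 0], 30],
  [[0, -1, 0], [0, 0, 0], 30],
  [[0, 0, 0], [0, 0, 0], 30],
  [[0, 0, 0], [0, 0, 0], 30],
  [[0, 0, 0], [0, 0, 0], 30],
  [[0, 0, 0], [0, 0, 0], 30],
])

```text
clock: 42.9
eef_pos: [0.5292, -0.0024, 0.0841]
eef_rot: [0.003, 0.763, 0.646, 0.004]
ft_force: [14.0, -4.2, -11.3]
opening: 0.03
```

It's at the hard stop: 14 N and no motion. Back off to mid-gap without touching the stud, then rise.

step_arm([
  [[0, 3, 0], [0, 0, 0], 30],
  [[0, 3, 0], [0, 0, 0], 30],
  [[0, 3, 0], [0, 0, 0], 30],
  [[0, 2.5, 0], [0, 0, 0], 30],
  [[0, 0, 0], [0, 0, 0], 30],
  [[0, 0, -8], [0, 0, 0], 30],
  [[0, 0, -25], [0, 0, 0], 30],
  [[0, 0, -40], [0, 0, 0], 30],
])

```text
clock: 43.9
eef_pos: [0.5335, -0.0036, 0.1572]
eef_rot: [-0.001, 0.763, 0.647, -0.001]
ft_force: [0.5, 0.4, 0.5]
opening: 0.0302
```

step_arm([
  [[-20, 0, -40], [0, 0, 0], 60],
  [[-40, 0, -20], [0, 0, 0], 60],
  [[-45, 0, 0], [0, 0, 0], 60],
  [[-45, 0, 0], [0, 0, 0], 60],
  [[-45, 0, 0], [0, 0, 0], 60],
  [[-30, 0, 0], [0, 0, 0], 60],
  [[0, 0, 0], [0, 0, 0], 60],
  [[0, 0, 0], [0, 0, 0], 60],
])

```text
clock: 44.9
eef_pos: [0.4982, -0.224, 0.2172]
eef_rot: [-0.0, 0.762, 0.647, 0.001]
ft_force: [0.6, 1.0, 0.7]
opening: 0.0599
```

```bash
python3 w.py w13; python3 - <<'E'
from h import *
import cv2
s=get_state(); print(s["clock"],s["eef_pos"],s["ft_force"].round(1))
a=camera("scene")[:,:,::-1]; b=camera("side")[:,:,::-1]; c=cv2.imread("pics/w13.png")
r=lambda i,f,w,h:cv2.resize(i,None,fx=f,fy=f,interpolation=cv2.INTER_CUBIC)[:h,:w]
cv2.imwrite("pics/v13.png",np.vstack([np.hstack([r(a[150:270,255:385],3,390,300),r(b[175:275,300:436],3,408,300)]),cv2.resize(c[0:300,90:570],(798,300)) if 0 else r(c[:200,100:532],1.85,798,290)]))
q=[.5357,-.0027,-.165]; T=np.load("pics/w13.npz")["T"]
P=place(q,[[0,0,.148],[0,-.130,.112],[0,.114,.112]])
for n,t in(("scene",None),("side",None),("wrist",T)): print(n,proj(n,P,t).round(1).tolist())
E
```

```text
44.95 [ 0.49832005 -0.22357294  0.2171769 ] [-0.3  0.6  0. ]
scene [[309.5, 188.0], [276.2, 221.9], [335.7, 180.4]]
side [[341.8, 210.9], [379.4, 197.7], [306.0, 239.5]]
wrist [[326.2, -105.8], [325.5, 93.8], [326.5, -271.7]]
```

View pics/v13.png

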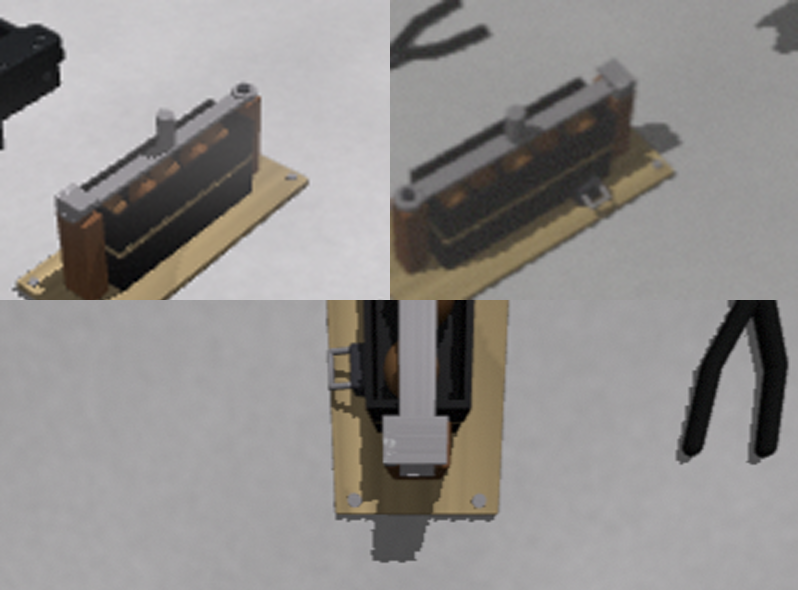

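Final views: the bar lies along the stack with its tip under the catch roof. The stud is at scene pixel (310,188), against (309.5,188) predicted for closed. Divider and tray edges line up with the bottom tray. Handing in.

```bash
python3 -c "
from rig import *
print(hand_in(), get_state()['clock'])"
```

```text
the job is handed in; nothing more can be done
the job is handed in; nothing more can be done
```

The job is done and handed in at about 45 s on the clock. The divider is on the fixed tray, the loose tray is on the divider, and the bar is closed in its catch. I never touched the pot, trowel or pliers.

**Last checks:**
- **Divider:** it touched down at 5.6 N at the height that puts its underside 52 mm above the ledge.
- **Tray:** it touched down at the height for 60 mm, also at 5.6 N. Its outline in the wrist camera matched the prediction to within 3 pixels.
- **Bar:** I pushed it to a hard stop, with 14 N on the tool and no further motion. The last pictures show the tip in the catch and the stud about 1 pixel from its predicted closed position.
- **Stack:** the last pictures show the tray and divider in line with the fixed tray.

**What failed or disagreed:**
- **Fingertips:** they sit 36–41 mm short of the reported TCP, contrary to the description. My first two tries to grip the divider closed in the air above it. I found the right height by stepping down while watching force and opening.
- **Cameras:** the side camera read about 4 mm off in y. The rack's position along its y varied by several mm between views, so I checked it against the pivot before lowering the divider.

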